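# Put the roaster's fittings into the service tray

### The arm

A 6-joint arm with a two-finger parallel gripper is mounted at the origin on the work surface. World frame = base frame: x ahead of the robot, y to its left, z up, the work surface at z = 0. Lengths are in mm, angles in rad, forces in N, time in s.
With the tool pointing down it reaches from about 400 to 925 mm from the base axis. Payload 12.5 kg.
Tool frame: the origin (TCP) lies on the centre line of the jaws, within the pads' length; the fingertips stand 25 mm ahead of it and the grasp point (between the pads) lies 6 mm ahead of it (env.tip_extent is the distance from the TCP to the fingertips, in mm); x points along the fingers, z is the direction in which the jaws open and shut, and the axes are right-handed (so a half turn about x gives the same grasp; the last joint's range is limited). The gripper opens to 95 mm and grips with 3 to 60 N. Pads are 20 mm wide; open, the fingers measure 119 mm over their backs; the gripper's body (75 mm by 180 mm) begins 59 mm behind the grasp point.
Start: joints at [-1.38, 0.491, 1.559, -0, 1.092, -0.106], TCP at [182.811, -597.682, 239.661] pointing down, gripper open.
Joint ranges: [-3.1, 3.1], [-0.84, 2.19], [0.05, 2.79], [-1.13, 4.28], [0.06, 2.93], [-2.69, 2.69]. Speed limits (rad/s): [2.22, 2.22, 2.79, 3.14, 3.14, 3.14].

### API

Orientations are given as [roll, pitch, yaw] about the fixed x, y, z axes, in that order (R = Rz(yaw) Ry(pitch) Rx(roll)).
In Python, from cell import env gives the robot as it stands.
- The arm moves only by the tool step_arm, never from a script. Its argument "rows" is a list of rows, each a list of 6 numbers: the shift along the tool's x, y, z in mm, then the turn, a rotation vector about the tool's x, y, z in rad. In form: [[x, y, z, wx, wy, wz], ...]. A call has 1 to 8 rows; each row shifts and turns the pose as measured when the row begins, along the tool's axes as they then stand; what a row does not reach is not made up. A row lasts 1/8 s, in which the tool goes at most 62.5 mm and 10.7 degrees, less where a joint would pass 70% of its speed; a pose out of reach is approached as far as the arm can. A call is refused whole if a number of a shift passes 62.5 or a number of a turn 0.188, either way. A call with a gripper value outside its range is refused whole. "grip" is the finger opening in mm, from 0 to 95.1, set as the call begins (left out, the last holds). The fingers move at their own pace and stop on an object; the grip force is fixed at half the most. Time passes only in rows, so rows that do not move let the fingers close. It gives the time, the measured TCP pose, the force and the opening at its end, in the units of the state.
- env.state(): the state, without advancing time (a new reading comes with each control period).
- env.read_camera(name): name is "side" or "top"; returns the picture (384x512x3 uint8, red, green, blue); there is no depth.
- env.get_calibration(name): a dict with "fx", "fy", "cx", "cy" (pixels), "D" ([k1, k2, p1, p2, k3] as OpenCV has them; the pictures are not rectified), "pose" (4x4, takes a point from camera to world coordinates). Camera axes: x right, y down, z forward; pixel columns grow to the right and rows downward; lengths in mm; the calibration is good to about 2 mm. A picture is of the moment at which its call begins. get_calibration takes no time and is no camera call.
- env.job_done(): hands the job in, once; it reports no verdict.
The state is a dict: "t": time; "joints": joint angles; "qvel": joint speeds; "tau": joint torques, N m; "eef_pos": TCP position; "tcp_rot": TCP orientation; "ft_force": force on the tool from outside, world axes, zero at the start; "moment": the same for the moment, N m; "opening": opening from 0.0 (shut) to 1.0 (fully open).
Only numpy, scipy, OpenCV 4.12 (cv2) and the standard library are available. Lean on these libraries where they do the work, as an engineer would, in place of code of your own. Each camera call takes 0.05 s, during which the arm holds its last target.

### The job

Gather the coffee roaster's four cleaned fittings into the service tray: stand the waisted wooden knob with the square flange in the square dish, the straight wooden handle with the steel ferrule in the small round dish and the black-topped handle in the large round dish, and lay the sampling trier flat and lengthwise in the middle of the long trough, either way round. Each must sit flat on the floor of its dish or trough, at rest and released. The tamper and the brush only look like fittings: leave them standing where they are.

Things in the scene. Friction and masses are not known exactly. Their poses are not given: they have to be found in the camera images.
- feed_knob: Waisted turned wooden knob standing on a thin square steel flange, 64 mm high. Flange 50 x 50 mm, 6 mm thick with four dark bolt heads; wooden waist 24 mm, flaring to a head 40 mm in diameter between 46 and 58 mm above the underside. Origin: centre of the underside; z up along the knob, x and y parallel to the flange's sides.
- gate_handle: Straight wooden handle standing on its steel ferrule, 88 mm high. Ferrule 32 mm in diameter, 22 mm high; wood 28 mm in diameter from 50 to 80 mm above the underside. Origin: centre of the underside; z up along the handle.
- door_handle: Black plastic-topped handle standing on a round steel flange, 82 mm high. Flange 56 mm in diameter, 6 mm thick; steel stem 18 mm; black barrel-shaped top 36 mm in diameter from 50 to 72 mm above the underside. Origin: centre of the underside; z up along the handle.
- trier: Sampling trier lying on the table, 153 mm long: flat-sided wooden handle 100 mm long, 26 mm wide, 30 mm high, then a brass collar and a thin steel scoop 16 mm in diameter. Origin: on the underside of the wooden handle, 83 mm from the scoop's tip, 70 mm from the handle's end; x along the trier towards the scoop, z up. Mass centre near x = -12 mm.
- square_dish: Square steel dish, outside 80 x 80 mm, inside 74 x 74 mm, floor 3 mm thick, rim 11 mm above its underside. Fixed on the service tray, one of three dishes in a row, 92 mm apart in any order, 102 mm from the trough. Origin: centre of its underside, 3 mm above the table; z up, y along the row, -x towards the trough.
- small_dish: Small round steel dish, outside diameter 60 mm, inside 52 mm, floor 3 mm thick, rim 11 mm above its underside. Fixed on the service tray, one of three dishes in a row, 92 mm apart in any order, 102 mm from the trough. Origin: centre of its underside, 3 mm above the table; z up, y along the row, -x towards the trough.
- large_dish: Large round steel dish, outside diameter 86 mm, inside 78 mm, floor 3 mm thick, rim 11 mm above its underside. Fixed on the service tray, one of three dishes in a row, 92 mm apart in any order, 102 mm from the trough. Origin: centre of its underside, 3 mm above the table; z up, y along the row, -x towards the trough.
- trough: Long steel trough, outside 200 x 76 mm, inside 194 x 70 mm, floor 3 mm thick, rim 11 mm above its underside; its long side lies along y. Fixed on a shallow grey plastic service tray (fixed, 300 x 210 mm, rim 14 mm above the table) in front of the row of dishes. Origin: centre of its underside, 3 mm above the table; z up, +x towards the dishes.
- tamper: Look-alike that stays: a coffee tamper, 80 mm high, the same waisted wooden head (40 mm in diameter) on a thick round steel base 58 mm in diameter and 22 mm high. Loose. Origin: centre of the underside; z up.
- brush: Look-alike that stays: a cleaning brush standing on its head, 92 mm high, a straight wooden handle 28 mm in diameter on a round black bristle head 48 to 52 mm in diameter and 34 mm high. Loose. Origin: centre of the underside; z up.
Things that resemble listed ones, but are neither listed nor needed, are in the scene too. Leave any orange or pink look-alike of the feed_knob alone.

How it is judged (in metres and radians):
At the end, for the whole second after the job is handed in: Knob, straight and black handle upright on the floors of the square, small and large dish (within 17, 14, 15 mm of centre); trier flat on the trough floor, within 30 mm of its centre and 0.25 rad of its length; all at rest; tamper and brush upright, moved under 20 mm (horizontal distance between feed_knob and square_dish below 0.017 m and z of feed_knob in the frame of square_dish below 0.007 m and angle between each of feed_knob, gate_handle, door_handle, trier, tamper, brush's own z axis and vertical below 0.1 rad and horizontal distance between gate_handle and small_dish below 0.014 m and z of gate_handle in the frame of small_dish below 0.007 m and horizontal distance between door_handle and large_dish below 0.015 m and z of door_handle in the frame of large_dish below 0.007 m and horizontal distance between trier and trough below 0.03 m and z of trier in the frame of trough below 0.007 m and angle between the x axis of trier and the y axis of trough, either way round below 0.25 rad and linear speed of each of feed_knob, gate_handle, door_handle, trier below 0.02 m/s and angular speed of each of feed_knob, gate_handle, door_handle, trier below 0.2 rad/s and distance of each of tamper, brush from where it was at the start of the episode below 0.02 m); the robot touches nothing.
It fails at once if the tamper or the brush is shifted by more than 20 mm or tipped (distance of any of tamper, brush from where it was at the start of the episode above 0.02 m or angle between any of tamper, brush's own z axis and vertical above 0.3 rad).
It also fails if it takes over 128 s, if anything falls off the work surface, if the arm or the gripper's body presses on something with over 40 N, if the wrist force passes 120 N, or if a joint passes its speed limit or range.

## Working session

There is one attempt and no reset: what is moved stays moved. The work goes in short steps, Python scripts to look and compute and a tool call to move; the robot and the scene stay as the last step left them, time stands still between calls to the robot, and variables do not carry over. Pictures are saved under pics/ and viewed, and the job is handed in when it is done.

Besides the shell and the picture viewer there is one more tool, called after ">>>" as name(argument=value, ...) on one line, values as JSON. step_arm: Moves the arm, as the interface text tells. Its arguments: {"type":"object","properties":{"rows":{"type":"array","items":{"type":"array","items":{"type":"number"}}},"grip":{"type":"number"}},"required":["rows"]}

```bash
ls; mkdir -p pics; python3 - <<'E'
from cell import env
import cv2,numpy as np
print(env.state())
for n in("side","top"):
    im=env.read_camera(n); c=env.get_calibration(n); print(n,{k:(np.round(v,3).tolist() if k!='pose' else np.round(v,3)) for k,v in c.items()})
    cv2.imwrite(f"pics/{n}0.png",im[:,:,::-1])
    cv2.imwrite(f"pics/{n}0b.png",cv2.resize(im[:,:,::-1],(800,600),interpolation=cv2.INTER_CUBIC))
E
```

```text
pics
{'t': 0.0, 'joints': array([-1.37960657e+00,  4.91539951e-01,  1.55949735e+00,  6.44672221e-06,
        1.09168105e+00, -1.05596749e-01]), 'qvel': array([ 1.45906877e-04, -8.20654991e-04,  7.18023845e-04,  5.78173005e-05,
       -2.74284644e-04,  8.69514714e-04]), 'tau': array([-2.24384246e-03, -6.12651229e+01, -2.58181965e+01,  6.92318939e-02,
        4.82232054e-02, -1.25179195e-04]), 'eef_pos': array([ 182.76058152, -597.43614805,  239.0574193 ]), 'tcp_rot': array([3.03091688, 1.56967061, 1.75690408]), 'ft_force': array([-0.8759768 ,  0.2077818 , -0.36532114]), 'moment': array([-0.02913972, -0.03201105, -0.03626341]), 'opening': 0.9993696950287392}
side {'fx': 472.347, 'fy': 472.347, 'cx': 251.855, 'cy': 197.777, 'D': [-0.142, 0.0, 0.0, 0.0, 0.0], 'pose': array([[-7.80000e-01, -3.66000e-01,  5.07000e-01, -3.03680e+01],
       [-6.26000e-01,  4.62000e-01, -6.29000e-01,  7.58927e+02],
       [-4.00000e-03, -8.08000e-01, -5.89000e-01,  7.38039e+02],
       [ 0.00000e+00,  0.00000e+00,  0.00000e+00,  1.00000e+00]])}
top {'fx': 367.92, 'fy': 367.92, 'cx': 255.573, 'cy': 196.024, 'D': [-0.1, 0.0, 0.0, 0.0, 0.0], 'pose': array([[ 2.000000e-02, -9.920000e-01,  1.250000e-01,  4.515110e+02],
       [-1.000000e+00, -2.000000e-02,  0.000000e+00,  9.629000e+00],
       [ 2.000000e-03, -1.250000e-01, -9.920000e-01,  1.060044e+03],
       [ 0.000000e+00,  0.000000e+00,  0.000000e+00,  1.000000e+00]])}
```

View pics/side0b.png

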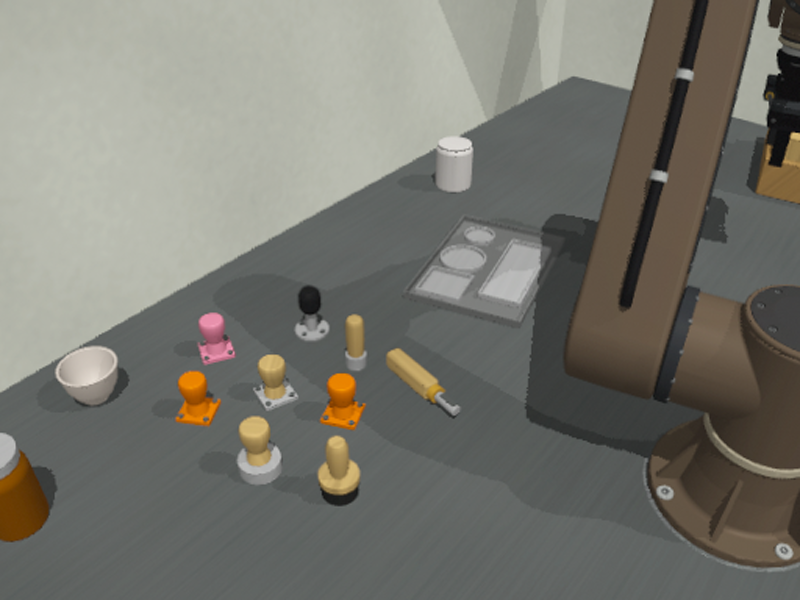

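View pics/top0b.png

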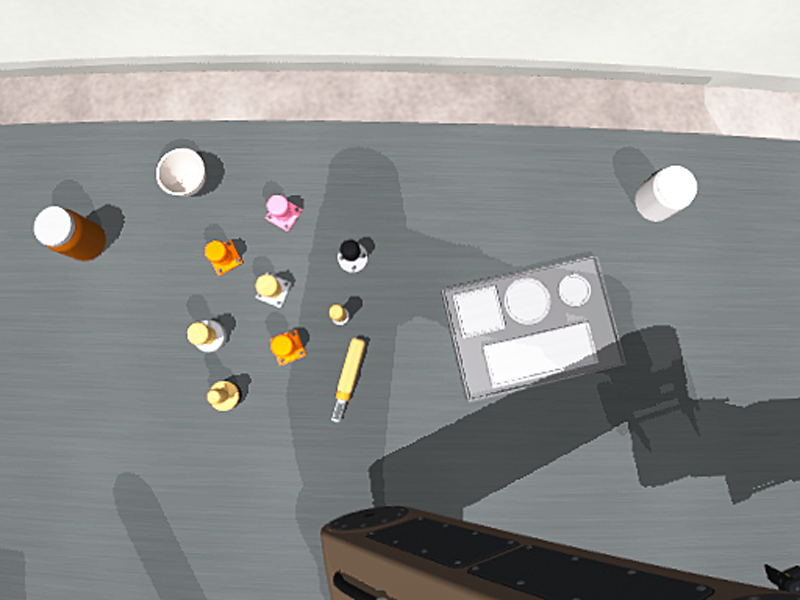

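The top view (in the 800x600 picture) shows the black handle at (350,255), the straight handle at (339,315) and the knob on its steel flange at (270,288). The trier is at (348,380), the tamper at (204,335) and the brush at (222,393). In the tray, the square dish is at (479,312), the large dish at (527,301), the small dish at (574,290) and the trough at (540,353). Next I'll zoom in on these.

```bash
cat > h.py <<'E'
from cell import env
import cv2,numpy as np
def ray(n,px):
    c=env.get_calibration(n);K=np.array([[c['fx'],0,c['cx']],[0,c['fy'],c['cy']],[0,0,1.]])
    u=cv2.undistortPoints(np.array(px,float).reshape(-1,1,2),K,np.array(c['D'],float)).reshape(-1,2)
    P=np.array(c['pose']);d=np.c_[u,np.ones(len(u))]@P[:3,:3].T
    return P[:3,3],d
def plane(n,px,z):
    o,d=ray(n,px);return o+d*((z-o[2])/d[:,2])[:,None]
def proj(n,X):
    c=env.get_calibration(n);K=np.array([[c['fx'],0,c['cx']],[0,c['fy'],c['cy']],[0,0,1.]])
    P=np.linalg.inv(np.array(c['pose']))
    return cv2.projectPoints(np.array(X,float).reshape(-1,1,3),cv2.Rodrigues(P[:3,:3])[0],P[:3,3],K,np.array(c['D'],float))[0].reshape(-1,2)
E
python3 - <<'E'
import cv2
t=cv2.imread('pics/top0.png');s=cv2.imread('pics/side0.png')
def crop(im,x0,y0,x1,y1,k,f):
    c=cv2.resize(im[y0:y1,x0:x1],None,fx=k,fy=k,interpolation=cv2.INTER_NEAREST)
    for x in range(x0-x0%10+10,x1,10): cv2.line(c,((x-x0)*k,0),((x-x0)*k,5 if x%50 else 14),(0,0,255),1)
    for y in range(y0-y0%10+10,y1,10): cv2.line(c,(0,(y-y0)*k),(5 if y%50 else 14,(y-y0)*k),(0,0,255),1)
    cv2.imwrite(f,c);print(f,c.shape)
crop(t,115,120,255,280,4-0,'pics/t_obj.png') if 0 else crop(t,110,115,260,275,3,'pics/t_obj.png')
crop(t,270,150,410,265,5,'pics/t_tray.png')
crop(s,100,170,310,330,3,'pics/s_obj.png')
crop(s,250,130,370,215,6,'pics/s_tray.png')
E
```

```text
pics/t_obj.png (480, 450, 3)
pics/t_tray.png (575, 700, 3)
pics/s_obj.png (480, 630, 3)
pics/s_tray.png (510, 720, 3)
```

View pics/t_obj.png

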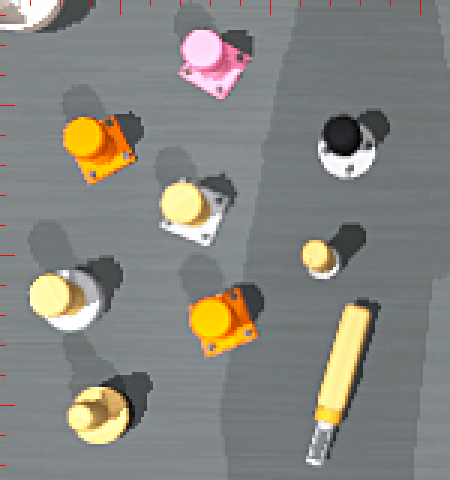

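View pics/t_tray.png

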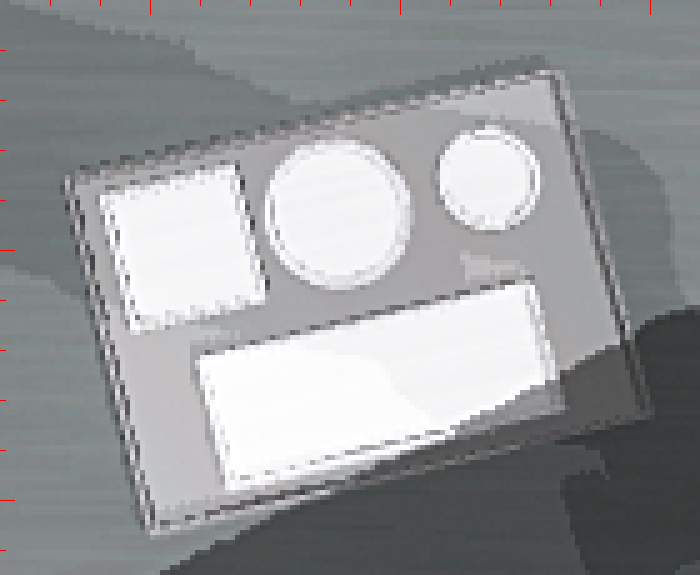

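View pics/s_obj.png

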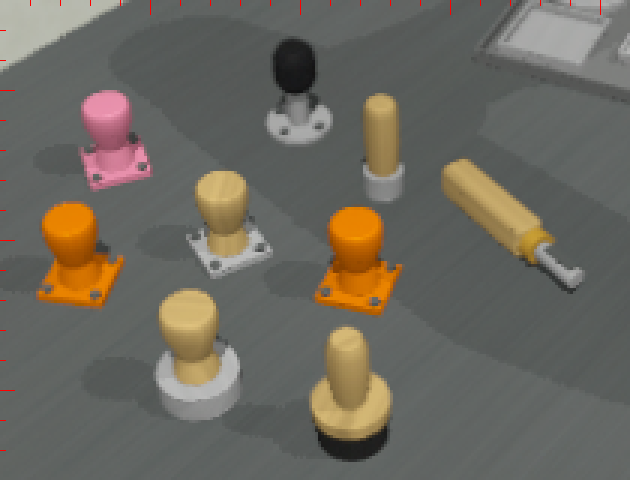

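View pics/s_tray.png

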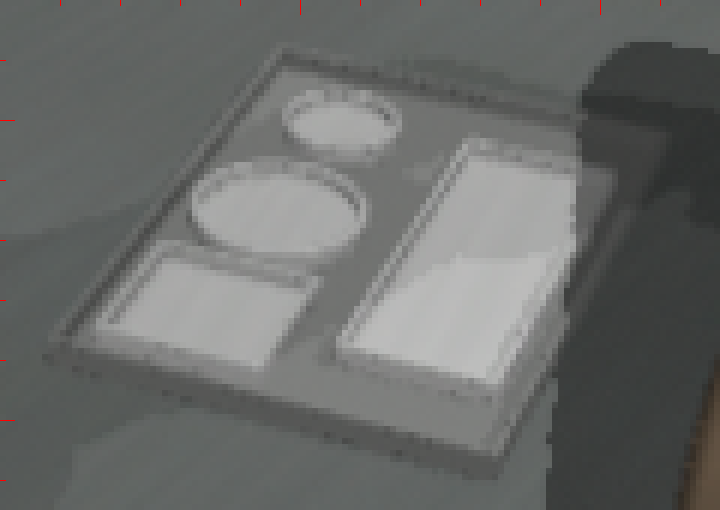

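The crops show the targets clearly. In full-resolution top-view pixels, the knob's head is at about (172,183), the gate handle's top at (216,201) and the black top at (224,160). Now I'll measure them with masks.

```bash
cat > m.py <<'E'
from h import *
t=cv2.imread('pics/top0.png');s=cv2.imread('pics/side0.png')
def comps(mask,lo,hi,box=None):
    n,l,st,ce=cv2.connectedComponentsWithStats(mask.astype(np.uint8));r=[]
    for i in range(1,n):
        if lo<=st[i,4]<=hi and (box is None or(box[0]<ce[i,0]<box[2] and box[1]<ce[i,1]<box[3])): r.append((ce[i],st[i,4],l==i))
    return r
hsv=cv2.cvtColor(t,cv2.COLOR_BGR2HSV)
wood=(hsv[...,0]>14)&(hsv[...,0]<28)&(hsv[...,1]>70)&(hsv[...,2]>110)
print("wood")
for c,a,l in comps(wood,20,2000,(110,115,260,290)): 
    r=cv2.minAreaRect(np.argwhere(l)[:,::-1].astype(np.float32));print(c.round(1),a,np.round(np.r_[r[0],r[1],r[2]],1))
blk=t.max(2)<45
print("black")
for c,a,l in comps(blk,30,2000,(110,115,260,290)): print(c.round(1),a)
wh=t.min(2)>205
print("white")
for c,a,l in comps(wh,30,5000,(110,115,420,290)):
    r=cv2.minAreaRect(np.argwhere(l)[:,::-1].astype(np.float32));print(c.round(1),a,np.round(np.r_[r[0],r[1],r[2]],1), cv2.boxPoints(r).round(1).tolist(), plane('top',[r[0]],6)[0].round(1))
E
python3 m.py
```

```text
wood
[140.  164.1] 221 [140.6 165.1  23.6  15.4  42.7]
[172.5 184.1] 106 [171.5 182.5  16.7  13.3  14. ]
[215.9 200.5] 82 [215.5 200.   10.   11.   90. ]
[133.2 214.4] 72 [132.4 214.5  10.   13.6  13. ]
[181.8 223.1] 216 [182.9 222.1  17.6  18.   68.2]
[224.  235.5] 350 [223.6 236.2   9.7  40.9  15.5]
[143.3 251.5] 176 [142.8 252.   19.8  17.3  24. ]
black
[223.7 159.8] 122
white
[176.8 130.7] 112 [176.8 130.8  10.6  11.3  45. ] [[169.0, 131.0], [177.0, 123.0], [184.5, 130.5], [176.5, 138.5]] [775.7 248.5   6. ]
[180.6 141.5] 49 [181.2 141.8   6.4  16.2  85.6] [[172.89999389648438, 139.1999969482422], [189.0, 137.89999389648438], [189.5, 144.3000030517578], [173.39999389648438, 145.60000610351562]] [742.1 233.5   6. ]
[225.3 168.5] 108 [224.6 168.1  18.3  10.3   6.7] [[214.89999389648438, 172.1999969482422], [216.10000610351562, 161.89999389648438], [234.3000030517578, 164.0], [233.10000610351562, 174.3000030517578]] [664.9 102.    6. ]
[367.2 185.5] 308 [367.3 185.8  19.8  19.1  45. ] [[353.5, 185.5], [367.0, 172.0], [381.0, 186.0], [367.5, 199.5]] [ 621.4 -316.2    6. ]
[337.3 192.
[... 231 characters left out ...]
0703125, 181.89999389648438], [323.20001220703125, 209.6999969482422], [296.1000061035156, 216.5]] [ 578.2 -136.4    6. ]
[175.1 191. ] 79 [174.2 192.1   9.4  19.4  80.5] [[163.8000030517578, 189.0], [183.0, 185.8000030517578], [184.5, 195.10000610351562], [165.39999389648438, 198.3000030517578]] [591.5 246.7   6. ]
[343.6 226.4] 1741 [345.6 227.   27.7  69.2  77. ] [[308.79998779296875, 221.3000030517578], [376.20001220703125, 205.6999969482422], [382.5, 232.6999969482422], [315.1000061035156, 248.1999969482422]] [ 500.  -250.9    6. ]
[134.9 220.7] 78 [134.5 220.8   6.9  17.7  73.6] [[125.0, 220.0], [142.0, 215.0], [144.0, 221.6999969482422], [127.0, 226.6999969482422]] [505.2 359.1   6. ]
```

```bash
cat > n.py <<'E'
from h import *
f=lambda a:np.array(a,float)/3+[110-.5,115-.5]
def show(n,*a): print(n,*[np.round(x,1).tolist() for x in a])
show('knob head',plane('top',[[171.2,182.6]],58))
fl=plane('top',f([[160,227],[208,246],[230,206],[182,187]]),6);show('knob flange c',fl,fl[[0,2]].mean(0)); 
e=fl[1]-fl[0];print(np.hypot(*e[:2]),np.degrees(np.arctan2(e[1],e[0])));e=fl[2]-fl[1];print(np.hypot(*e[:2]),np.degrees(np.arctan2(e[1],e[0])))
show('gate',plane('top',[[215.7,200.3]],82))
show('gate base',plane('top',f([[323,261]]),22))
show('door top',plane('top',[[223.8,159.8]],68))
show('door flange',plane('top',f([[347.5,150]]),6))
show('tamper top',plane('top',[[127.8,212.5]],76)); show('tamper base',plane('top',f([[74,301]]),22))
show('brush top',plane('top',f([[82,416]]),90));show('brush base', plane('top',f([[100,415]]),34))
# side: tops
g=lambda a:np.array(a,float)/3+[100-.5,170-.5]
show('side knob head',plane('side',g([[222,187]]),58)); show('side door flange',plane('side',g([[299,122]]),6));show('side gate base',plane('side',g([[384,168]]),22))
show('side gate top',plane('side',g([[381,106]]),80))
show('side tamper base',plane('side',g([[198,371]]),22));show('side brush top',plane('side',g([[348,341]]),84));show('side brush',plane('side',g([[350,403]]),34))
c=g([[186,235],[216,273],[272,249],[243,214]]);k=plane('side',c,6);show('side knob flange',k,k.mean(0))
# trier from top: handle ends
tr=plane('top',f([[357,305],[328,413]]),30);show('trier handle',tr);show('tip',plane('top',f([[315,464]]),8)); show('side end/tip',plane('side',g([[457,167],[528,239]]),30),plane('side',g([[574,277]]),8))
for n,p in(('orange1',[98,148]),('orange2',[223,323]),('pink',[214,66])): show(n,plane('top',f([p]),6))
E
python3 n.py
```

```text
knob head [[610.8, 244.6, 58.0]]
knob flange c [[596.4, 280.3, 6.0], [578.7, 232.4, 6.0], [618.2, 212.8, 6.0], [636.1, 260.7, 6.0]] [607.3, 246.5, 6.0]
51.00278018728249 -110.21133585105206
44.13724626073547 -26.482883947062746
gate [[561.3, 116.6, 82.0]]
gate base [[564.7, 118.8, 22.0]]
door top [[675.6, 99.6, 68.0]]
door flange [[675.7, 100.3, 6.0]]
tamper top [[523.8, 355.7, 76.0]]
tamper base [[521.5, 355.7, 22.0]]
brush top [[415.7, 320.3, 90.0]]
brush base [[415.1, 321.2, 34.0]]
side knob head [[611.5, 243.2, 58.0]]
side door flange [[671.5, 103.3, 6.0]]
side gate base [[561.5, 118.8, 22.0]]
side gate top [[564.9, 115.3, 80.0]]
side tamper base [[517.7, 361.1, 22.0]]
side brush top [[415.1, 317.9, 84.0]]
side brush [[411.0, 324.4, 34.0]]
side knob flange [[640.7, 261.3, 6.0], [591.7, 275.9, 6.0], [577.6, 230.7, 6.0], [623.8, 216.2, 6.0]] [608.5, 246.0, 6.0]
trier handle [[523.1, 84.8, 30.0], [422.4, 109.0, 30.0]]
tip [[373.7, 122.0, 8.0]]
side end/tip [[510.8, 89.2, 30.0], [417.3, 121.9, 30.0]] [[379.7, 114.5, 8.0]]
orange1 [[673.6, 346.4, 6.0]]
orange2 [[504.8, 214.7, 6.0]]
pink [[758.1, 235.3, 6.0]]
```

```bash
cat > go.py <<'E'
from h import *
from scipy.spatial.transform import Rotation as R
import sys
s=env.state();p=s['eef_pos'];M=R.from_euler('xyz',s['tcp_rot']).as_matrix()
jaw=np.degrees(np.arctan2(M[1,2],M[0,2]));
print('p',p.round(1),'jaw yaw',round(jaw,1),'xaxis',M[:,0].round(3),'j',s['joints'].round(2),'F',s['ft_force'].round(1),'open',round(s['opening']*95.1,1),'t',round(s['t'],2))
if len(sys.argv)>4:
    T=np.array([float(a) for a in sys.argv[1:4]]);y=float(sys.argv[4]);full=len(sys.argv)>5
    if not full: y=(y-jaw+90)%180-90+jaw
    y=np.radians(y);x=np.array([0,0,-1.]);z=np.array([np.cos(y),np.sin(y),0]);G=np.c_[x,np.cross(z,x),z]
    print('shift in tool axes now',(M.T@(T-p)).round(1),'turn',R.from_matrix(M.T@G).as_rotvec().round(3),'; shift in goal axes',(G.T@(T-p)).round(1))
E
python3 go.py 609.5 245 240 72
```

```text
p [ 182.8 -597.5  239.1] jaw yaw -73.0 xaxis [-0.     0.001 -1.   ] j [-1.38  0.49  1.56 -0.    1.09 -0.11] F [ 0.5 -0.1  0.4] open 95.0 t 0.1
shift in tool axes now [-2.000e-01  6.545e+02 -6.809e+02] turn [ 0.611 -0.001  0.   ] ; shift in goal axes [-9.000e-01  1.455e+02 -9.331e+02]
```

>>> step_arm(rows=[[0, 0, 0, -0.16, 0, 0], [0, 0, 0, -0.16, 0, 0], [0, 0, 0, -0.16, 0, 0], [0, 0, 0, -0.16, 0, 0], [0, 0, 0, -0.16, 0, 0], [0, 0, 0, -0.16, 0, 0]], grip=70)

```text
t: 0.85
eef_pos: [182.6, -596.6, 236.8]
tcp_rot: [2.048, 1.565, 1.764]
ft_force: [0.5, 0.5, -0.1]
opening: 0.735
```

```bash
python3 go.py 580 -280 240 -18;python3 go.py 609.5 245 240 -18
```

```text
p [ 182.6 -596.6  236.8] jaw yaw -16.3 xaxis [-0.001  0.005 -1.   ] j [-1.38  0.49  1.56 -0.    1.09 -1.1 ] F [ 0.5  0.5 -0.1] open 69.9 t 0.85
shift in tool axes now [ -1.9 415.3 292.8] turn [ 0.03  -0.003 -0.005] ; shift in goal axes [ -3.2 423.9 280.1]
p [ 182.6 -596.6  236.8] jaw yaw -16.3 xaxis [-0.001  0.005 -1.   ] j [-1.38  0.49  1.56 -0.    1.09 -1.1 ] F [ 0.5  0.5 -0.1] open 69.9 t 0.85
shift in tool axes now [  1.  927.5 174. ] turn [ 0.03  -0.003 -0.005] ; shift in goal axes [ -3.2 932.3 145.9]
```

>>> step_arm(rows=[[-1, 52, 37, 0.015, 0, 0], [-1, 52, 37, 0.015, 0, 0], [-1, 52, 37, 0, 0, 0], [-1, 52, 37, 0, 0, 0], [-1, 52, 37, 0, 0, 0], [-1, 52, 37, 0, 0, 0], [-1, 52, 35, 0, 0, 0], [-1, 52, 30, 0, 0, 0]])

```text
t: 1.85
eef_pos: [578.2, -289.6, 243.5]
tcp_rot: [2.272, 1.562, 1.953]
ft_force: [0.3, -1.7, -0.2]
opening: 0.737
```

```bash
python3 go.py 609.5 245 200 -18
```

```text
p [ 578.2 -289.6  243.5] jaw yaw -18.3 xaxis [-0.003  0.008 -1.   ] j [-0.57  0.52  1.49  0.01  1.13 -0.25] F [ 0.3 -1.7 -0.2] open 70.1 t 1.85
shift in tool axes now [  47.7  517.2 -137.5] turn [-0.004 -0.006 -0.007] ; shift in goal axes [  43.5  518.1 -135.4]
```

>>> step_arm(rows=[[0, 59, -16, 0, 0, 0], [0, 59, -16, 0, 0, 0], [0, 59, -16, 0, 0, 0], [0, 59, -16, 0, -0.003, -0.003], [0, 59, -16, 0, -0.003, -0.003], [0, 59, -16, 0, 0, 0], [0, 59, -16, 0, 0, 0], [0, 59, -16, 0, 0, 0]])

```text
t: 2.85
eef_pos: [605.0, 210.1, 242.8]
tcp_rot: [3.104, 1.568, 2.785]
ft_force: [1.0, -0.1, 0.7]
opening: 0.734
```

```bash
python3 go.py 609.5 245 130 -18
```

```text
p [605.  210.1 242.8] jaw yaw -18.3 xaxis [-0.003  0.001 -1.   ] j [0.23 0.51 1.51 0.   1.12 0.55] F [ 1.  -0.1  0.7] open 69.8 t 2.85
shift in tool axes now [112.8  34.5  -6.4] turn [-0.005 -0.003 -0.   ] ; shift in goal axes [112.8  34.6  -6.5]
```

>>> step_arm(rows=[[5, 34, -6, 0, -0.003, 0], [50, 0, 0, 0, 0, 0], [50, 0, 0, 0, 0, 0], [0, 0, 0, 0, 0, 0]])

```text
t: 3.35
eef_pos: [608.9, 251.0, 134.6]
tcp_rot: [2.336, 1.57, 2.024]
ft_force: [-0.1, -0.5, -0.1]
opening: 0.74
```

```bash
python3 go.py 609.5 245 58 -18; python3 - <<'E'
from h import *
for n in("side","top"):
    im=env.read_camera(n)[:,:,::-1]
    c=im[170:330,100:310] if n=='side' else im[115:275,110:260]
    cv2.imwrite(f'pics/{n}1.png',cv2.resize(c,None,fx=3,fy=3,interpolation=cv2.INTER_NEAREST))
E
```

```text
p [608.9 251.  134.6] jaw yaw -17.9 xaxis [-0.  0. -1.] j [0.29 0.65 1.57 0.   0.92 0.6 ] F [-0.1 -0.5 -0.1] open 70.4 t 3.35
shift in tool axes now [76.6 -5.6  2.4] turn [ 0.002 -0.    -0.   ] ; shift in goal axes [76.6 -5.6  2.4]
```

View pics/side1.png

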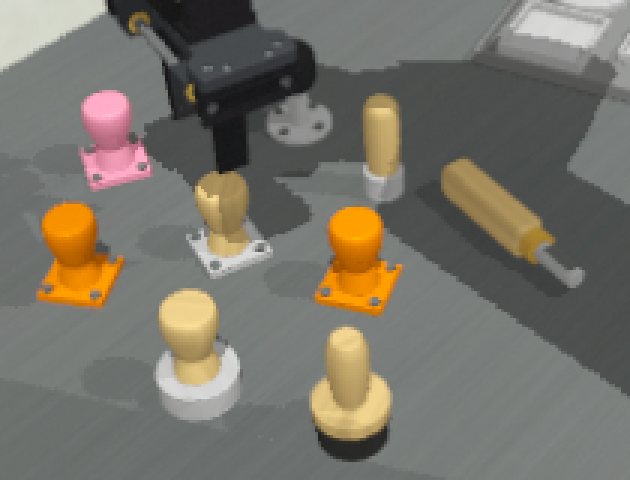

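The gripper is above the knob (head at about (222,187) in the crop), so I'll descend.

>>> step_arm(rows=[[25, -5, 2, 0, 0, 0], [20, -1, 0, 0, 0, 0], [0, 0, 0, 0, 0, 0]])

```text
t: 3.82
eef_pos: [614.9, 245.3, 101.0]
tcp_rot: [0.62, 1.553, 0.306]
ft_force: [-0.2, -0.5, 0.2]
opening: 0.738
```

```bash
python3 go.py 609.5 245 58 -18
```

```text
p [614.9 245.3 101. ] jaw yaw -18.0 xaxis [ 0.017  0.005 -1.   ] j [0.28 0.69 1.6  0.   0.84 0.59] F [-0.2 -0.5  0.2] open 70.1 t 3.83
shift in tool axes now [42.9 -2.4 -5.7] turn [ 0.001  0.015 -0.01 ] ; shift in goal axes [43.  -1.9 -5. ]
```

>>> step_arm(rows=[[20, -1, -3, 0, 0.012, -0.008], [20, -1, -3, 0, 0.006, -0.004], [6, 0, -1, 0, 0, 0], [0, 0, 0, 0, 0, 0]])

```text
t: 4.32
eef_pos: [608.9, 246.1, 55.3]
tcp_rot: [-3.095, 1.57, 2.875]
ft_force: [0.0, -0.4, -0.1]
opening: 0.736
```

```bash
python3 go.py 609.5 245 58 -18
```

```text
p [608.9 246.1  55.3] jaw yaw -18.0 xaxis [-0.001  0.    -1.   ] j [0.28 0.75 1.63 0.   0.77 0.6 ] F [ 0.  -0.4 -0.1] open 70.0 t 4.33
shift in tool axes now [-2.7 -0.8  0.9] turn [ 0.    -0.001  0.   ] ; shift in goal axes [-2.7 -0.8  0.9]
```

Position is good, so I'll close the gripper.

>>> step_arm(rows=[[-1, 0, 1, 0, 0, 0], [0, 0, 0, 0, 0, 0], [0, 0, 0, 0, 0, 0], [0, 0, 0, 0, 0, 0], [0, 0, 0, 0, 0, 0], [0, 0, 0, 0, 0, 0]], grip=20)

```text
t: 5.08
eef_pos: [610.4, 245.9, 57.4]
tcp_rot: [1.414, 1.57, 1.1]
ft_force: [-0.3, -0.6, -1.7]
opening: 0.407
```

```bash
python3 go.py 609.5 245 58 -18
```

```text
p [610.4 245.9  57.4] jaw yaw -18.0 xaxis [ 0.     0.001 -1.   ] j [0.28 0.74 1.62 0.   0.77 0.6 ] F [-0.3 -0.6 -1.7] open 38.7 t 5.08
shift in tool axes now [-0.6 -1.1 -0.6] turn [ 0.001  0.    -0.001] ; shift in goal axes [-0.6 -1.1 -0.6]
```

>>> step_arm(rows=[[-15, 0, 0, 0, 0, 0], [-35, 0, 0, 0, 0, 0], [-50, 0, 0, 0, 0, 0], [-40, 0, 0, 0, 0, 0], [0, 0, 0, 0, 0, 0]])

```text
t: 5.7
eef_pos: [610.3, 245.8, 205.2]
tcp_rot: [0.992, 1.569, 0.678]
ft_force: [-0.5, 0.6, -2.3]
opening: 0.406
```

```bash
python3 go.py 578.2 -136.4 200 13.5; python3 - <<'E'
from h import *
im=env.read_camera('side')[:,:,::-1]
cv2.imwrite('pics/side2.png',cv2.resize(im[80:330,60:330],None,fx=2.4,fy=2.4,interpolation=cv2.INTER_NEAREST))
E
```

```text
p [610.3 245.8 205.2] jaw yaw -18.0 xaxis [ 0.001  0.001 -1.   ] j [0.28 0.57 1.51 0.   1.06 0.6 ] F [-0.5  0.6 -2.3] open 38.6 t 5.7
shift in tool axes now [   4.8 -373.4   87.4] turn [-0.549  0.001 -0.001] ; shift in goal axes [   5.2 -364.1 -120.4]
```

View pics/side2.png

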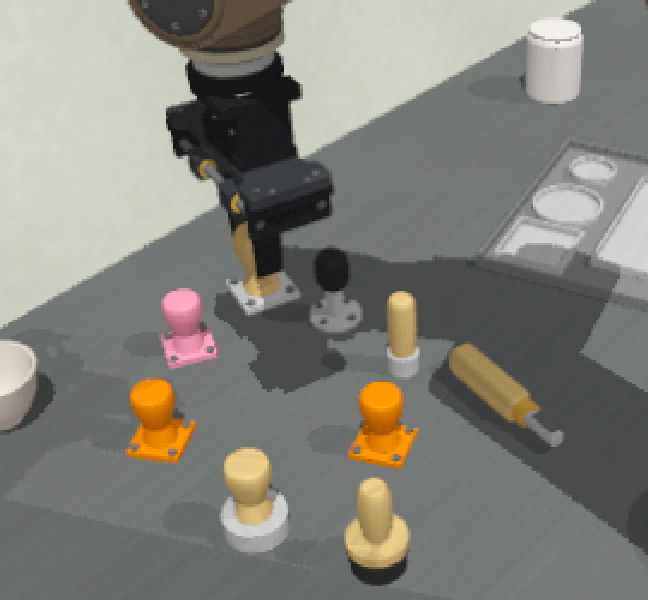

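The knob is held upright, with its flange at about (262,292) in the crop. I'll turn it and carry it over.

>>> step_arm(rows=[[-1, 0, 0, -0.18, 0, 0], [0, 0, 0, -0.18, 0, 0], [0, 0, 0, -0.18, 0, 0], [0, -52, -17, 0, 0, 0], [0, -55, -18, 0, 0, 0], [0, -55, -18, 0, 0, 0], [0, -55, -18, 0, 0, 0], [0, -55, -18, 0, 0, 0]])

```text
t: 6.75
eef_pos: [584.1, -44.6, 194.6]
tcp_rot: [2.963, 1.553, -3.068]
ft_force: [0.4, -0.4, -1.4]
opening: 0.409
```

```bash
python3 go.py 578.2 -136.4 200 13.5
```

```text
p [584.1 -44.6 194.6] jaw yaw 14.4 xaxis [-0.018 -0.001 -1.   ] j [-0.19  0.49  1.7  -0.01  0.97 -0.44] F [ 0.4 -0.4 -1.4] open 38.9 t 6.75
shift in tool axes now [ -5.1 -87.4 -28.6] turn [ 0.016 -0.018 -0.003] ; shift in goal axes [ -5.4 -87.9 -27.1]
```

>>> step_arm(rows=[[0, -40, -13, 0.008, -0.01, 0], [0, -36, -11, 0.008, -0.008, 0], [0, -7, -2, 0, 0, 0], [0, 0, 0, 0, 0, 0]])

```text
t: 7.25
eef_pos: [575.9, -137.2, 190.1]
tcp_rot: [2.296, 1.561, 2.526]
ft_force: [0.5, 0.1, -2.3]
opening: 0.41
```

```bash
python3 go.py 578.2 -136.4 110 13.5
```

```text
p [ 575.9 -137.2  190.1] jaw yaw 13.2 xaxis [-0.008  0.006 -1.   ] j [-0.35  0.5   1.69  0.    0.96 -0.58] F [ 0.5  0.1 -2.3] open 39.0 t 7.25
shift in tool axes now [80.  -0.3  2.9] turn [-0.006 -0.006 -0.007] ; shift in goal axes [80.1  0.3  2.4]
```

>>> step_arm(rows=[[40, 0, 2, -0.003, -0.005, -0.005], [35, 0, 0, 0, 0, 0], [5, 0, 0, 0, 0, 0], [0, 0, 0, 0, 0, 0]])

```text
t: 7.75
eef_pos: [578.1, -132.1, 108.4]
tcp_rot: [2.092, 1.568, 2.329]
ft_force: [0.6, 0.9, -1.4]
opening: 0.408
```

```bash
python3 go.py 578.2 -136.4 66 13.5;  python3 - <<'E'
from h import *
im=env.read_camera('side')[:,:,::-1]
cv2.imwrite('pics/side3.png',cv2.resize(im[80:240,220:420],None,fx=4,fy=3.75,interpolation=cv2.INTER_NEAREST))
E
```

```text
p [ 578.1 -132.1  108.4] jaw yaw 13.6 xaxis [-0.002  0.002 -1.   ] j [-0.34  0.6   1.76  0.    0.78 -0.58] F [ 0.6  0.9 -1.4] open 38.8 t 7.75
shift in tool axes now [42.4 -4.3 -0.8] turn [ 0.001 -0.002 -0.003] ; shift in goal axes [42.4 -4.2 -0.9]
```

View pics/side3.png

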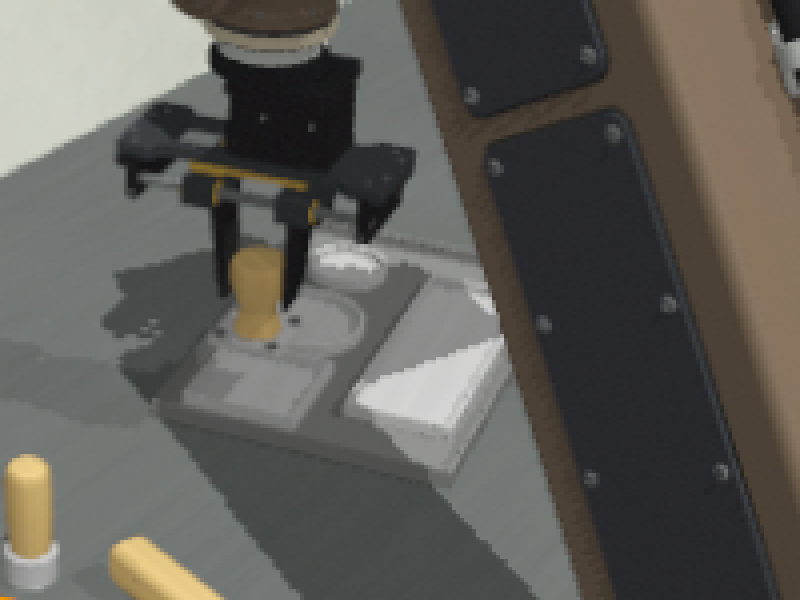

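The knob hangs upright and is roughly square with the dish, so I'll lower it.

>>> step_arm(rows=[[15, -4, -1, 0, 0, 0], [15, -1, 0, 0, 0, 0], [5, 0, 0, 0, 0, 0], [0, 0, 0, 0, 0, 0]])

```text
t: 8.3
eef_pos: [579.0, -137.7, 73.1]
tcp_rot: [0.669, 1.569, 0.906]
ft_force: [0.2, 0.7, -1.8]
opening: 0.405
```

```bash
python3 go.py 578.2 -136.4 63.5 13.5
```

```text
p [ 579.  -137.7   73.1] jaw yaw 13.6 xaxis [ 0.001  0.001 -1.   ] j [-0.35  0.66  1.78  0.    0.7  -0.58] F [ 0.2  0.7 -1.8] open 38.5 t 8.3
shift in tool axes now [ 9.6  1.5 -0.5] turn [ 0.001  0.001 -0.001] ; shift in goal axes [ 9.6  1.5 -0.5]
```

>>> step_arm(rows=[[4, 1, 0, 0, 0, 0], [3, 0, 0, 0, 0, 0], [2, 0, 0, 0, 0, 0], [0, 0, 0, 0, 0, 0]])

```text
t: 8.8
eef_pos: [579.0, -136.7, 64.0]
tcp_rot: [0.261, 1.569, 0.498]
ft_force: [-0.1, -0.6, -1.3]
opening: 0.409
```

```bash
python3 go.py 578.2 -136.4 63.5 13.5;  python3 - <<'E'
from h import *
im=env.read_camera('side')[:,:,::-1]
cv2.imwrite('pics/side4.png',cv2.resize(im[130:230,240:380],None,fx=5.5,fy=5.5,interpolation=cv2.INTER_NEAREST))
E
```

```text
p [ 579.  -136.7   64. ] jaw yaw 13.6 xaxis [ 0.002  0.001 -1.   ] j [-0.34  0.67  1.79  0.    0.68 -0.58] F [-0.1 -0.6 -1.3] open 38.9 t 8.8
shift in tool axes now [ 0.5  0.5 -0.7] turn [ 0.001  0.002 -0.001] ; shift in goal axes [ 0.5  0.5 -0.7]
```

View pics/side4.png

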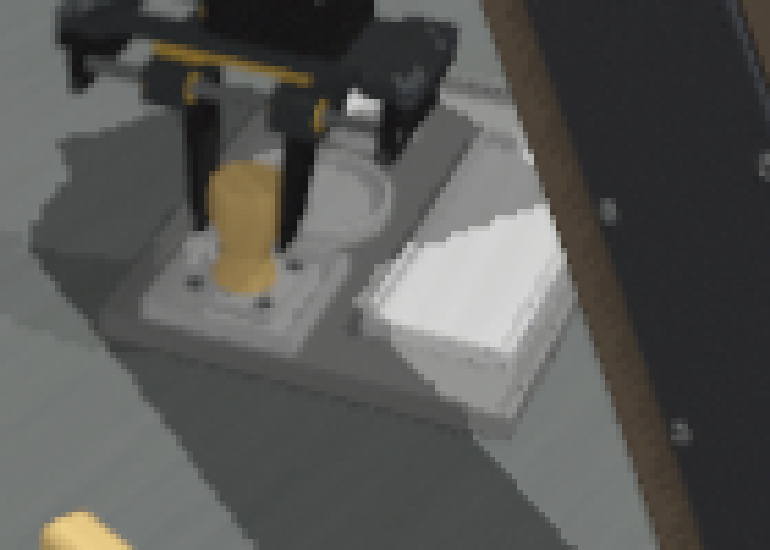

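The flange is inside the square dish and aligned with it. I'll settle it gently and release.

>>> step_arm(rows=[[1, 0, 0, 0, 0, 0], [1, 0, 0, 0, 0, 0]])

```text
t: 9.1
eef_pos: [579.3, -136.8, 63.2]
tcp_rot: [-0.054, 1.568, 0.183]
ft_force: [-4.7, 2.4, 16.6]
opening: 0.405
```

>>> step_arm(rows=[[0, 0, 0, 0, 0, 0], [0, 0, 0, 0, 0, 0], [0, 0, 0, 0, 0, 0], [0, 0, 0, 0, 0, 0]], grip=62)

```text
t: 9.6
eef_pos: [579.7, -136.9, 63.7]
tcp_rot: [-0.203, 1.567, 0.034]
ft_force: [-0.0, -0.5, -0.5]
opening: 0.653
```

```bash
python3 go.py 578.2 -136.4 63.5 13.5
```

```text
p [ 579.7 -136.9   63.7] jaw yaw 13.6 xaxis [ 0.004  0.    -1.   ] j [-0.34  0.67  1.79  0.    0.68 -0.58] F [-0.  -0.5 -0.5] open 62.1 t 9.6
shift in tool axes now [ 0.2  0.8 -1.3] turn [0.001 0.004 0.001] ; shift in goal axes [ 0.2  0.8 -1.3]
```

>>> step_arm(rows=[[-25, 0, 0, 0, 0, 0], [-50, 0, 0, 0, 0, 0], [-50, 0, 0, 0, 0, 0], [-10, 0, 0, 0, 0, 0]])

```text
t: 10.1
eef_pos: [578.7, -136.9, 200.9]
tcp_rot: [0.827, 1.569, 1.064]
ft_force: [0.1, 0.5, -0.7]
opening: 0.649
```

```bash
python3 go.py 563 117 170 13.5
```

```text
p [ 578.7 -136.9  200.9] jaw yaw 13.6 xaxis [ 0.001  0.001 -1.   ] j [-0.34  0.49  1.68  0.    0.97 -0.58] F [ 0.1  0.5 -0.7] open 61.7 t 10.1
shift in tool axes now [ 31.3 250.4  44.3] turn [ 0.001  0.001 -0.001] ; shift in goal axes [ 30.9 250.5  44. ]
```

>>> step_arm(rows=[[0, 50, 9, 0, 0, 0], [0, 50, 9, 0, 0, 0], [0, 50, 9, 0, 0, 0], [0, 50, 9, 0, 0, 0], [0, 38, 7, 0, 0, 0], [10, 10, 1, 0, 0, 0], [10, 0, 0, 0, 0, 0]])

```text
t: 10.98
eef_pos: [561.7, 120.6, 176.0]
tcp_rot: [2.728, 1.567, 2.963]
ft_force: [-0.3, -0.4, 0.2]
opening: 0.652
```

```bash
python3 go.py 563 117 130 13.5;  python3 - <<'E'
from h import *
for n in("side","top"):
    im=env.read_camera(n)[:,:,::-1]
    c=im[130:330,100:400] if n=='side' else im[115:275,110:400]
    cv2.imwrite(f'pics/{n}5.png',cv2.resize(c,None,fx=2.6,fy=2.6,interpolation=cv2.INTER_NEAREST))
E
```

```text
p [561.7 120.6 176. ] jaw yaw 13.5 xaxis [-0.003  0.001 -1.   ] j [ 0.1   0.49  1.75  0.    0.9  -0.14] F [-0.3 -0.4  0.2] open 62.0 t 10.97
shift in tool axes now [46.  -3.9  0.6] turn [-0.001 -0.003 -0.001] ; shift in goal axes [46.  -3.8  0.4]
```

View pics/side5.png

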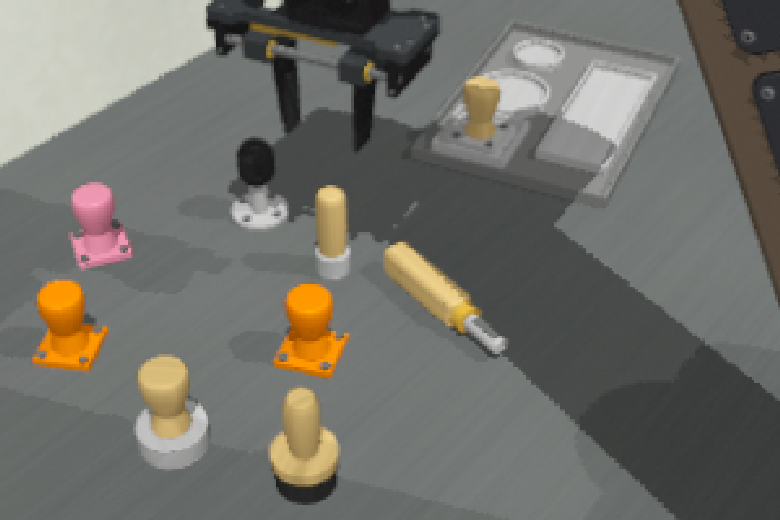

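View pics/top5.png

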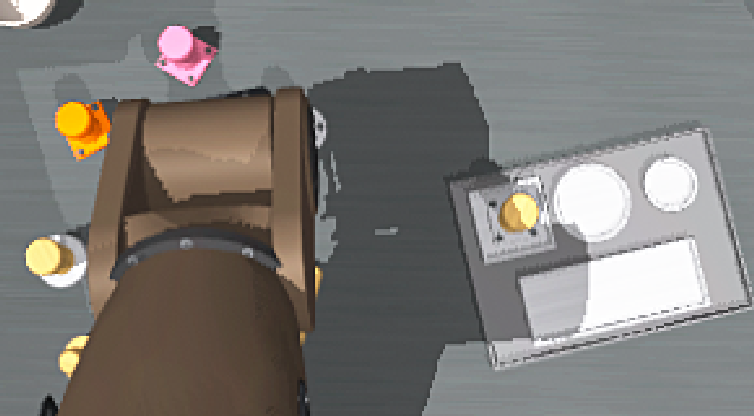

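The knob stands in the square dish (head at about (519,213) in the top crop). Next I'll descend on the straight handle.

>>> step_arm(rows=[[20, -3, 0, 0, -0.002, 0], [25, -1, 0, 0, 0, 0], [25, 0, 0, 0, 0, 0], [0, 0, 0, 0, 0, 0]])

```text
t: 11.58
eef_pos: [563.4, 110.2, 103.5]
tcp_rot: [2.728, 1.568, 2.955]
ft_force: [0.2, -0.5, 0.0]
opening: 0.652
```

```bash
python3 go.py 563 117 71 13.5
```

```text
p [563.4 110.2 103.5] jaw yaw 13.0 xaxis [-0.003  0.001 -1.   ] j [ 0.08  0.59  1.81  0.    0.74 -0.15] F [ 0.2 -0.5  0. ] open 62.0 t 11.57
shift in tool axes now [32.5  6.6  1.2] turn [-0.008 -0.003 -0.001] ; shift in goal axes [32.5  6.7  1.2]
```

>>> step_arm(rows=[[10, 6, 1, -0.006, 0, 0], [12, 0, 0, 0, 0, 0], [8, 0, 0, 0, 0, 0], [0, 0, 0, 0, 0, 0]])

```text
t: 12.08
eef_pos: [564.0, 115.8, 73.4]
tcp_rot: [1.74, 1.57, 1.973]
ft_force: [0.5, -0.4, -0.6]
opening: 0.652
```

```bash
python3 go.py 563 117 71 13.5
```

```text
p [564.  115.8  73.4] jaw yaw 13.3 xaxis [-0.     0.001 -1.   ] j [ 0.09  0.64  1.83  0.    0.67 -0.15] F [ 0.5 -0.4 -0.6] open 62.0 t 12.07
shift in tool axes now [ 2.4  1.4 -0.7] turn [-0.003 -0.    -0.001] ; shift in goal axes [ 2.4  1.4 -0.7]
```

>>> step_arm(rows=[[2, 1, 0, 0, 0, 0], [0, 0, 0, 0, 0, 0], [0, 0, 0, 0, 0, 0], [0, 0, 0, 0, 0, 0], [0, 0, 0, 0, 0, 0], [0, 0, 0, 0, 0, 0]], grip=12)

```text
t: 12.82
eef_pos: [564.1, 116.9, 72.1]
tcp_rot: [0.438, 1.569, 0.671]
ft_force: [0.2, 0.6, -1.2]
opening: 0.289
```

```bash
python3 go.py 621.4 -316.2 210 13.5
```

```text
p [564.1 116.9  72.1] jaw yaw 13.3 xaxis [ 0.001  0.001 -1.   ] j [ 0.09  0.64  1.83  0.    0.67 -0.14] F [ 0.2  0.6 -1.2] open 27.4 t 12.82
shift in tool axes now [-138.1 -434.6  -43.9] turn [-0.003  0.001 -0.001] ; shift in goal axes [-137.9 -434.5  -45.4]
```

>>> step_arm(rows=[[-20, 0, 0, 0, 0, 0], [-45, 0, 0, 0, 0, 0], [-50, 0, 0, 0, 0, 0], [-25, -30, -3, 0, 0, 0], [0, -58, -6, 0, 0, 0], [0, -58, -6, 0, 0, 0], [0, -58, -6, 0, 0, 0], [0, -58, -6, 0, 0, 0]])

```text
t: 13.82
eef_pos: [598.9, -148.2, 217.0]
tcp_rot: [-0.186, 1.57, 0.054]
ft_force: [0.7, 0.2, -1.6]
opening: 0.287
```

```bash
python3 go.py 621.4 -316.2 200 13.5
```

```text
p [ 598.9 -148.2  217. ] jaw yaw 13.7 xaxis [ 0.001  0.    -1.   ] j [-0.35  0.5   1.61  0.    1.03 -0.59] F [ 0.7  0.2 -1.6] open 27.3 t 13.82
shift in tool axes now [  17.  -168.6  -18. ] turn [0.004 0.001 0.   ] ; shift in goal axes [  17.  -168.7  -17.3]
```

>>> step_arm(rows=[[0, -55, -6, 0, 0, 0], [0, -50, -6, 0, 0, 0], [0, -35, -4, 0, 0, 0], [10, -16, -1, 0, 0, 0], [10, -4, 0, 0, 0, 0], [0, 0, 0, 0, 0, 0]])

```text
t: 14.58
eef_pos: [619.2, -315.0, 193.6]
tcp_rot: [1.9, 1.568, 2.136]
ft_force: [-0.4, 0.3, -1.6]
opening: 0.291
```

```bash
python3 go.py 621.4 -316.2 120 13.5;  python3 - <<'E'
from h import *
for n in("side","top"):
    im=env.read_camera(n)[:,:,::-1]
    c=im[50:250,240:450] if n=='side' else im[115:275,210:450]
    cv2.imwrite(f'pics/{n}6.png',cv2.resize(c,None,fx=3,fy=3,interpolation=cv2.INTER_NEAREST))
E
```

```text
p [ 619.2 -315.   193.6] jaw yaw 13.5 xaxis [-0.001  0.002 -1.   ] j [-0.57  0.63  1.42  0.    1.09 -0.8 ] F [-0.4  0.3 -1.6] open 27.6 t 14.57
shift in tool axes now [73.6 -1.9  1.9] turn [-0.    -0.001 -0.002] ; shift in goal axes [73.6 -1.7  1.9]
```

View pics/side6.png

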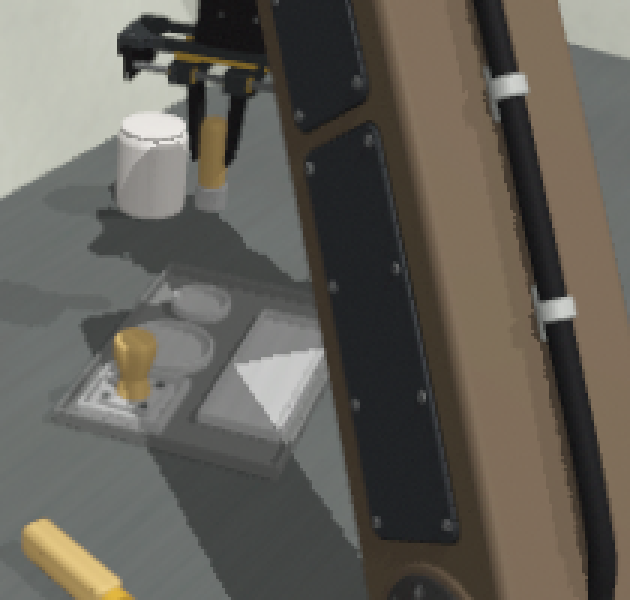

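The handle hangs upright, and the small dish is at about (202,302) in the side crop. I'll lower it, checking the dish centre in the side view as well.

>>> step_arm(rows=[[25, -1, 1, 0, 0, 0], [30, 0, 0, 0, 0, 0], [20, 0, 0, 0, 0, 0], [10, 0, 0, 0, 0, 0], [0, 0, 0, 0, 0, 0]])

```text
t: 15.3
eef_pos: [623.0, -311.0, 111.3]
tcp_rot: [-0.516, 1.566, -0.274]
ft_force: [0.5, 0.6, -1.9]
opening: 0.29
```

```bash
python3 go.py 621.4 -316.2 85 13.5; python3 - <<'E'
from h import *
print(plane('side',[[306.9,150.3]],14), proj('side',[[621.4,-316.2,14]]), proj('top',[[621.4,-316.2,6]]))
im=env.read_camera('side')[:,:,::-1]
cv2.imwrite('pics/side7.png',cv2.resize(im[100:200,250:370],None,fx=6,fy=6,interpolation=cv2.INTER_NEAREST))
E
```

```text
p [ 623.  -311.   111.3] jaw yaw 13.8 xaxis [ 0.004 -0.001 -1.   ] j [-0.56  0.72  1.49  0.    0.93 -0.8 ] F [ 0.5  0.6 -1.9] open 27.5 t 15.3
shift in tool axes now [26.3 -4.6 -2.9] turn [0.006 0.004 0.002] ; shift in goal axes [26.3 -4.7 -2.8]
[[ 615.19285667 -306.91423238   14.        ]] [[306.86766298 148.44838506]] [[367.24929146 185.76187638]]
```

View pics/side7.png

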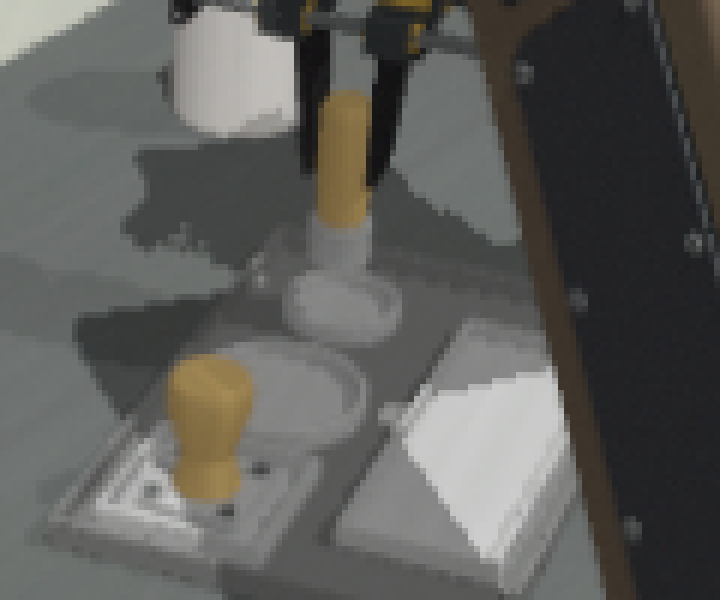

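```bash
python3 - <<'E'
from h import *
print('knob head top cam',plane('top',[[309.3,196.6]],64))
print('held base side: predicted', proj('side',[[623,-311,39]]),'seen ~ (306.3,144)')
print('knob head side: predicted',proj('side',[[579,-136.8,68]]),'seen', np.array([209,368])/6+[249.5,99.5])
im=env.read_camera('top')[:,:,::-1]
cv2.imwrite('pics/top8.png',cv2.resize(im[150:260,270:410],None,fx=5,fy=5,interpolation=cv2.INTER_NEAREST))
E
```

```text
knob head top cam [[ 578.61139694 -136.88981518   64.        ]]
held base side: predicted [[305.98469581 141.76149755]] seen ~ (306.3,144)
knob head side: predicted [[284.63738693 162.23990812]] seen [284.33333333 160.83333333]
```

View pics/top8.png

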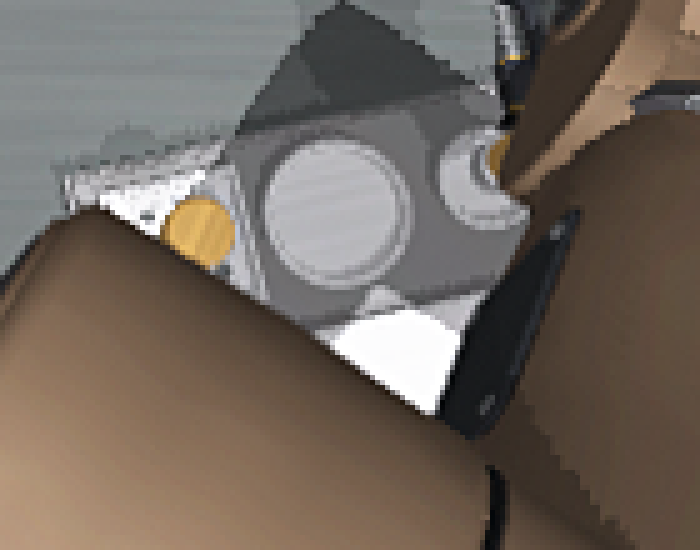

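The top camera agrees with the robot frame to within 1 mm, and the side view's bias cancels out. Lowering now.

>>> step_arm(rows=[[5, -4, -3, 0.004, 0.003, 0.002], [10, -1, 0, 0, 0, 0], [6, 0, 0, 0, 0, 0], [0, 0, 0, 0, 0, 0]])

```text
t: 15.9
eef_pos: [621.9, -317.9, 91.2]
tcp_rot: [-0.69, 1.566, -0.454]
ft_force: [0.4, -0.1, -1.8]
opening: 0.286
```

```bash
python3 go.py 621.4 -316.2 78 13.5
```

```text
p [ 621.9 -317.9   91.2] jaw yaw 13.6 xaxis [ 0.004 -0.002 -1.   ] j [-0.57  0.75  1.49  0.    0.9  -0.8 ] F [ 0.4 -0.1 -1.8] open 27.2 t 15.9
shift in tool axes now [13.2  1.8 -0.1] turn [0.001 0.003 0.003] ; shift in goal axes [13.2  1.8 -0. ]
```

>>> step_arm(rows=[[5, 1, 0, 0, 0.003, 0.003], [5, 0, 0, 0, 0, 0], [2, 0, 0, 0, 0, 0], [0, 0, 0, 0, 0, 0]])

```text
t: 16.4
eef_pos: [621.7, -316.8, 78.4]
tcp_rot: [1.252, 1.57, 1.488]
ft_force: [0.3, -0.2, -1.0]
opening: 0.282
```

>>> step_arm(rows=[[1, 0, 0, 0, 0, 0]])

```text
t: 16.52
eef_pos: [621.9, -316.9, 78.0]
tcp_rot: [-0.204, 1.57, 0.032]
ft_force: [-3.8, 0.6, 8.9]
opening: 0.29
```

Contact came at the expected height, so I'll release, lift and look.

>>> step_arm(rows=[[0, 0, 0, 0, 0, 0], [0, 0, 0, 0, 0, 0], [0, 0, 0, 0, 0, 0], [0, 0, 0, 0, 0, 0], [-25, 0, 0, 0, 0, 0], [-45, 0, 0, 0, 0, 0], [-50, 0, 0, 0, 0, 0], [-20, 0, 0, 0, 0, 0]], grip=50)

```text
t: 17.52
eef_pos: [621.4, -316.7, 220.3]
tcp_rot: [2.203, 1.568, 2.44]
ft_force: [-0.6, -0.2, -0.4]
opening: 0.527
```

```bash
python3 go.py 466.7 98.7 200 76.1;  python3 - <<'E'
from h import *
im=env.read_camera('side')[:,:,::-1]
cv2.imwrite('pics/side9.png',cv2.resize(im[50:250,240:450],None,fx=3,fy=3,interpolation=cv2.INTER_NEAREST))
E
```

```text
p [ 621.4 -316.7  220.3] jaw yaw 13.6 xaxis [-0.002  0.002 -1.   ] j [-0.57  0.61  1.38  0.    1.15 -0.8 ] F [-0.6 -0.2 -0.4] open 50.1 t 17.52
shift in tool axes now [ 21.4 440.  -53. ] turn [-1.092 -0.    -0.003] ; shift in goal axes [ 20.3 250.  366.1]
```

View pics/side9.png

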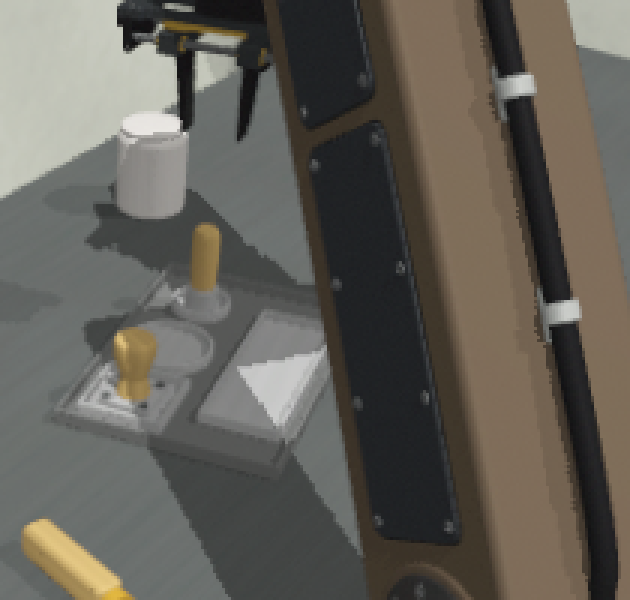

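The straight handle stands in the small dish. Now the trier.

>>> step_arm(rows=[[0, 56, -7, 0, 0, 0], [0, 56, -7, 0, 0, 0], [0, 56, -7, 0, 0, 0], [0, 56, -7, 0, 0, 0], [0, 56, -7, 0, 0, 0], [0, 56, -7, 0, 0, 0], [0, 50, -7, 0, 0, 0], [0, 30, -3, 0, 0, 0]])

```text
t: 18.58
eef_pos: [467.7, 85.0, 217.5]
tcp_rot: [2.498, 1.568, 2.731]
ft_force: [-0.2, -0.4, -0.1]
opening: 0.527
```

>>> step_arm(rows=[[0, 0, 0, -0.18, 0, 0], [0, 0, 0, -0.18, 0, 0], [0, 0, 0, -0.18, 0, 0], [0, 0, 0, -0.18, 0, 0], [0, 0, 0, -0.18, 0, 0], [0, 0, 0, -0.18, 0, 0]])

```text
t: 19.32
eef_pos: [465.2, 87.7, 214.4]
tcp_rot: [1.613, 1.564, 2.963]
ft_force: [0.6, 0.6, 0.8]
opening: 0.526
```

```bash
python3 go.py 466.7 98.7 150 76.1;  python3 - <<'E'
from h import *
im=env.read_camera('side')[:,:,::-1]
cv2.imwrite('pics/side10.png',cv2.resize(im[130:330,160:360],None,fx=3,fy=3,interpolation=cv2.INTER_NEAREST))
E
```

```text
p [465.2  87.7 214.4] jaw yaw 77.4 xaxis [-0.007  0.001 -1.   ] j [ 0.05  0.31  1.95  0.    0.89 -1.31] F [0.6 0.6 0.8] open 50.0 t 19.32
shift in tool axes now [64.4  0.5 11.1] turn [ 0.022 -0.    -0.007] ; shift in goal axes [64.4  1.2 11.1]
```

View pics/side10.png

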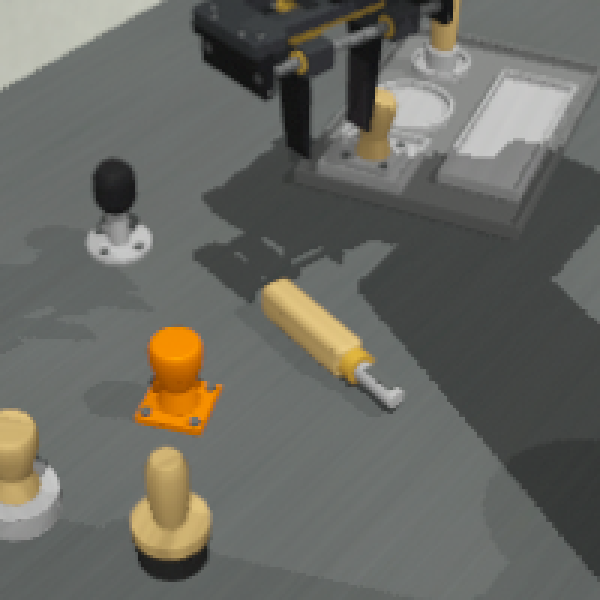

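```bash
python3 - <<'E'
from h import *
X=np.array([[523.1,84.8,30],[466.7,98.7,30],[422.4,109,30],[373.7,122,8]])
print((proj('side',X)-[159.5,129.5])*3)
E
```

```text
[[268.37559688 278.06143716]
 [314.13857957 315.89009842]
 [352.77679467 346.95855001]
 [394.86853001 406.12050979]]
```

>>> step_arm(rows=[[5, 1, 10, 0.02, 0, -0.006], [40, 0, 1, 0, 0, 0], [20, 0, 0, 0, 0, 0], [0, 0, 0, 0, 0, 0]])

```text
t: 19.88
eef_pos: [466.2, 100.6, 146.3]
tcp_rot: [2.915, 1.571, -2.047]
ft_force: [-0.1, -0.2, 0.1]
opening: 0.526
```

```bash
python3 go.py 466.7 98.7 36 76.1
```

```text
p [466.2 100.6 146.3] jaw yaw 75.7 xaxis [-0. -0. -1.] j [ 0.07  0.42  2.02 -0.    0.71 -1.25] F [-0.1 -0.2  0.1] open 50.0 t 19.88
shift in tool axes now [110.3  -0.9  -1.7] turn [-0.007 -0.    -0.   ] ; shift in goal axes [110.3  -0.9  -1.7]
```

>>> step_arm(rows=[[30, 0, -1, -0.005, 0, 0], [30, 0, 0, 0, 0, 0], [20, 0, 0, 0, 0, 0], [0, 0, 0, 0, 0, 0]])

```text
t: 20.38
eef_pos: [467.8, 101.0, 66.6]
tcp_rot: [-1.263, 1.566, 0.054]
ft_force: [0.6, 0.4, 0.8]
opening: 0.521
```

```bash
python3 go.py 466.7 98.7 36 76.1;  python3 - <<'E'
from h import *
im=env.read_camera('side')[:,:,::-1]
cv2.imwrite('pics/side11.png',cv2.resize(im[170:290,200:340],None,fx=5,fy=5,interpolation=cv2.INTER_NEAREST))
E
```

```text
p [467.8 101.   66.6] jaw yaw 75.4 xaxis [ 0.005  0.    -1.   ] j [ 0.07  0.56  2.08 -0.    0.5  -1.24] F [0.6 0.4 0.8] open 49.6 t 20.38
shift in tool axes now [30.6  0.6 -2.5] turn [-0.012  0.001  0.004] ; shift in goal axes [30.6  0.5 -2.5]
```

View pics/side11.png

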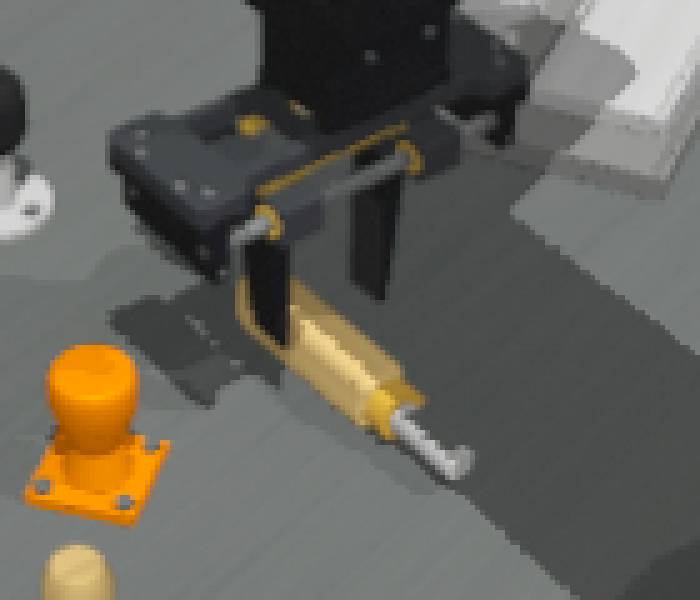

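The jaws straddle the trier's handle, with fingertips at about (280,345) and (380,295) in the crop. Descending.

>>> step_arm(rows=[[12, 0, -2, -0.01, 0, 0.003], [12, 0, 0, 0, 0, 0], [5, 0, 0, 0, 0, 0], [0, 0, 0, 0, 0, 0]])

```text
t: 20.92
eef_pos: [468.7, 99.2, 38.3]
tcp_rot: [-1.106, 1.564, 0.219]
ft_force: [0.1, 0.3, 0.4]
opening: 0.526
```

```bash
python3 go.py 466.7 98.7 36 76.1
```

```text
p [468.7  99.2  38.3] jaw yaw 76.0 xaxis [ 0.006  0.001 -1.   ] j [ 0.07  0.61  2.09  0.    0.43 -1.26] F [0.1 0.3 0.4] open 50.1 t 20.93
shift in tool axes now [ 2.3  1.9 -1. ] turn [-0.003  0.003  0.006] ; shift in goal axes [ 2.3  1.9 -1. ]
```

>>> step_arm(rows=[[2, 1, -1, 0, 0.002, 0.005], [0, 0, 0, 0, 0, 0], [0, 0, 0, 0, 0, 0], [0, 0, 0, 0, 0, 0], [0, 0, 0, 0, 0, 0], [0, 0, 0, 0, 0, 0]], grip=12)

```text
t: 21.68
eef_pos: [467.6, 98.4, 36.7]
tcp_rot: [-0.817, 1.57, 0.509]
ft_force: [0.3, 1.3, -2.7]
opening: 0.27
```

```bash
python3 go.py 500.4 -250.2 160 13.5
```

```text
p [467.6  98.4  36.7] jaw yaw 75.9 xaxis [ 0.001  0.001 -1.   ] j [ 0.07  0.62  2.09  0.    0.43 -1.26] F [ 0.3  1.3 -2.7] open 25.7 t 21.68
shift in tool axes now [-123.5 -116.6 -330.1] turn [1.09e+00 1.00e-03 0.00e+00] ; shift in goal axes [-123.3 -346.7  -49.5]
```

>>> step_arm(rows=[[-15, 0, 0, 0, 0, 0], [-40, 0, 0, 0, 0, 0], [-50, 0, 0, 0, 0, 0], [-30, 0, 0, 0, 0, 0], [0, 0, 0, 0, 0, 0]])

```text
t: 22.3
eef_pos: [467.0, 98.4, 179.1]
tcp_rot: [-0.993, 1.569, 0.333]
ft_force: [1.2, -0.2, -1.9]
opening: 0.274
```

>>> step_arm(rows=[[0, 0, 0, 0.18, 0, 0], [0, 0, 0, 0.18, 0, 0], [0, 0, 0, 0.18, 0, 0], [0, 0, 0, 0.18, 0, 0], [0, 0, 0, 0.18, 0, 0], [0, 0, 0, 0.18, 0, 0]])

```text
t: 23.05
eef_pos: [463.7, 98.1, 175.3]
tcp_rot: [2.894, 1.566, 3.106]
ft_force: [-1.0, -0.0, -1.1]
opening: 0.271
```

```bash
python3 go.py 503.4 -262.7 160 13.5;  python3 - <<'E'
from h import *
im=env.read_camera('side')[:,:,::-1]
cv2.imwrite('pics/side12.png',cv2.resize(im[130:330,160:400],None,fx=3,fy=3,interpolation=cv2.INTER_NEAREST))
E
```

```text
p [463.7  98.1 175.3] jaw yaw 12.1 xaxis [-0.005  0.    -1.   ] j [ 0.07  0.37  1.99  0.    0.79 -0.14] F [-1.  -0.  -1.1] open 25.8 t 23.05
shift in tool axes now [  15.  -361.1  -37. ] turn [-0.024 -0.005 -0.001] ; shift in goal axes [  15.3 -360.1  -45.6]
```

View pics/side12.png

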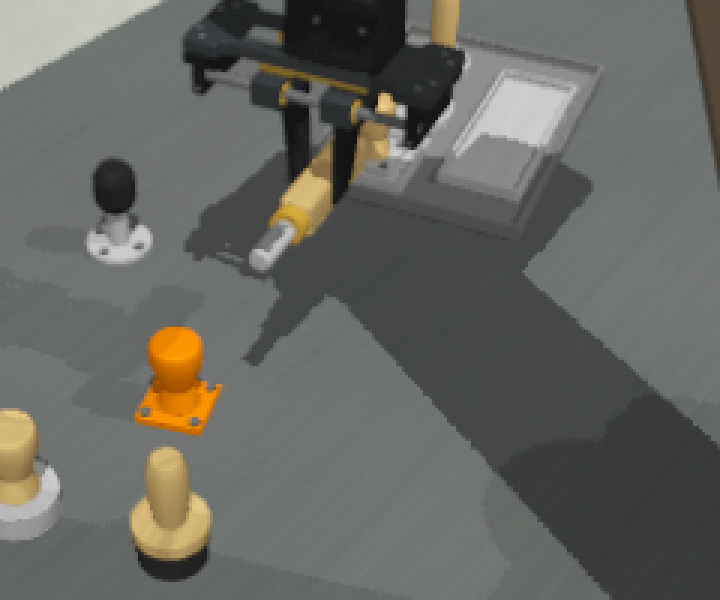

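The trier is held level. Carrying it to the trough.

>>> step_arm(rows=[[0, -50, -5, -0.02, 0, 0], [0, -55, -7, 0, -0.003, 0], [0, -55, -7, 0, 0, 0], [0, -55, -7, 0, 0, 0], [0, -55, -7, 0, 0, 0], [0, -50, -7, 0, 0, 0], [0, -25, -3, 0, 0, 0], [0, -8, 0, 0, 0, 0]])

```text
t: 24.1
eef_pos: [500.5, -265.0, 168.5]
tcp_rot: [2.469, 1.56, 2.72]
ft_force: [-0.4, -0.2, -1.4]
opening: 0.271
```

```bash
python3 go.py 503.4 -262.7 100 13.5
```

```text
p [ 500.5 -265.   168.5] jaw yaw 14.4 xaxis [-0.01   0.004 -1.   ] j [-0.6   0.49  1.78 -0.    0.88 -0.85] F [-0.4 -0.2 -1.4] open 25.7 t 24.1
shift in tool axes now [68.5  1.   4. ] turn [ 0.015 -0.009 -0.007] ; shift in goal axes [68.5  1.5  3.4]
```

>>> step_arm(rows=[[20, 1, 3, 0.012, -0.007, -0.005], [30, 0, 0, 0, 0, 0], [20, 0, 0, 0, 0, 0], [0, 0, 0, 0, 0, 0]])

```text
t: 24.6
eef_pos: [502.2, -259.9, 95.4]
tcp_rot: [2.228, 1.566, 2.475]
ft_force: [-0.4, -0.1, -0.5]
opening: 0.275
```

```bash
python3 go.py 503.4 -262.7 43 13.5;  python3 - <<'E'
from h import *
im=env.read_camera('side')[:,:,::-1]
cv2.imwrite('pics/side13.png',cv2.resize(im[80:240,230:400],None,fx=3.7,fy=3.7,interpolation=cv2.INTER_NEAREST))
im=env.read_camera('top')[:,:,::-1]
cv2.imwrite('pics/top13.png',cv2.resize(im[150:260,270:410],None,fx=5,fy=5,interpolation=cv2.INTER_NEAREST))
E
```

```text
p [ 502.2 -259.9   95.4] jaw yaw 14.2 xaxis [-0.004  0.003 -1.   ] j [-0.59  0.59  1.84  0.    0.71 -0.84] F [-0.4 -0.1 -0.5] open 26.1 t 24.6
shift in tool axes now [52.4 -3.2  0.6] turn [ 0.011 -0.003 -0.004] ; shift in goal axes [52.4 -3.   0.5]
```

View pics/side13.png

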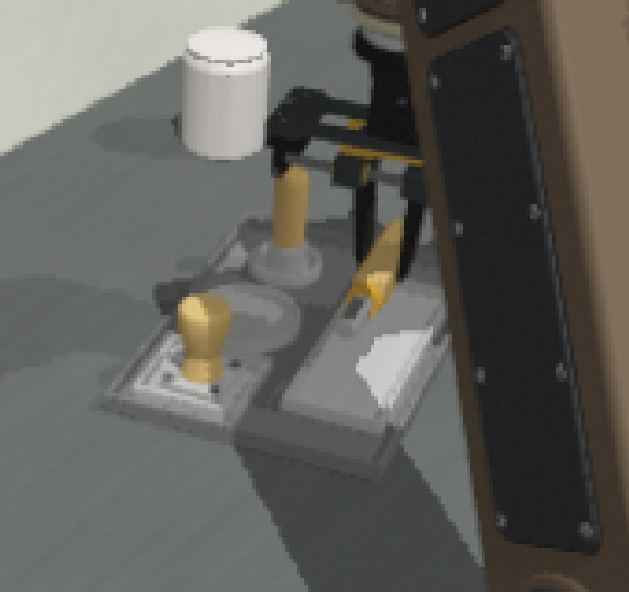

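View pics/top13.png

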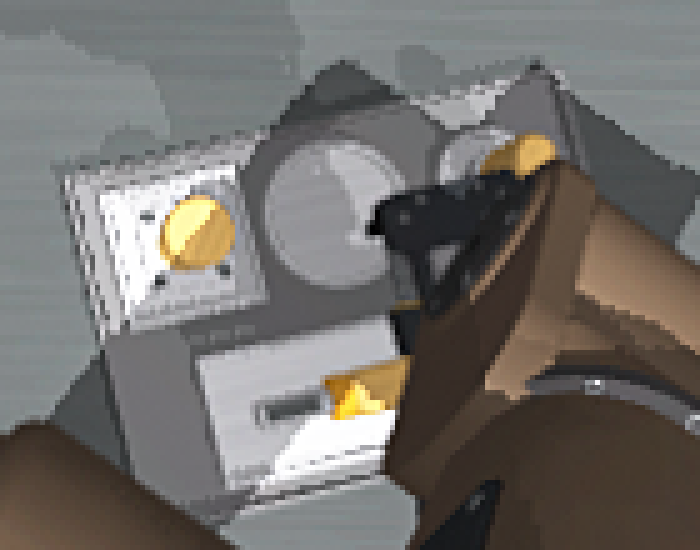

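The trier is over the trough and parallel to it, with the scoop towards the left at (265,412) in the top crop. The gripper body is clear of the straight handle, so I'll lower it.

>>> step_arm(rows=[[15, -3, 0, 0.01, -0.003, -0.003], [15, 0, 0, 0, 0, 0], [10, 0, 0, 0, 0, 0], [0, 0, 0, 0, 0, 0]])

```text
t: 25.2
eef_pos: [504.2, -263.6, 55.4]
tcp_rot: [-0.684, 1.567, -0.448]
ft_force: [-0.5, 0.3, -0.9]
opening: 0.271
```

```bash
python3 go.py 503.4 -262.7 43 13.5
```

```text
p [ 504.2 -263.6   55.4] jaw yaw 13.6 xaxis [ 0.004 -0.002 -1.   ] j [-0.6   0.66  1.86  0.    0.62 -0.84] F [-0.5  0.3 -0.9] open 25.8 t 25.2
shift in tool axes now [12.4  1.1 -0.6] turn [0.001 0.003 0.003] ; shift in goal axes [12.4  1.1 -0.6]
```

>>> step_arm(rows=[[5, 1, 0, 0, 0.003, 0.003], [4, 0, 0, 0, 0, 0], [2, 0, 0, 0, 0, 0], [0, 0, 0, 0, 0, 0]])

```text
t: 25.7
eef_pos: [504.2, -262.8, 44.1]
tcp_rot: [-0.109, 1.57, 0.127]
ft_force: [0.9, -0.2, -0.8]
opening: 0.27
```

>>> step_arm(rows=[[1, 0, 0, 0, 0, 0]])

```text
t: 25.82
eef_pos: [504.3, -262.8, 43.3]
tcp_rot: [-0.428, 1.57, -0.191]
ft_force: [0.5, 0.2, -1.2]
opening: 0.274
```

>>> step_arm(rows=[[1, 0, 0, 0, 0, 0]])

```text
t: 25.95
eef_pos: [504.4, -262.9, 42.6]
tcp_rot: [-0.507, 1.57, -0.27]
ft_force: [-4.1, 2.1, 12.6]
opening: 0.271
```

>>> step_arm(rows=[[0, 0, 0, 0, 0, 0], [0, 0, 0, 0, 0, 0], [0, 0, 0, 0, 0, 0], [0, 0, 0, 0, 0, 0], [-20, 0, 0, 0, 0, 0], [-45, 0, 0, 0, 0, 0], [-50, 0, 0, 0, 0, 0], [-40, 0, 0, 0, 0, 0]], grip=44)

```text
t: 26.95
eef_pos: [503.4, -262.4, 199.2]
tcp_rot: [2.225, 1.566, 2.462]
ft_force: [-0.2, 0.3, -0.6]
opening: 0.464
```

```bash
python3 go.py 675 100.5 200 13.5
```

```text
p [ 503.4 -262.4  199.2] jaw yaw 13.6 xaxis [-0.004  0.003 -1.   ] j [-0.6   0.46  1.75  0.    0.94 -0.83] F [-0.2  0.3 -0.6] open 44.1 t 26.95
shift in tool axes now [ -0.4 312.6 251.9] turn [ 0.001 -0.003 -0.004] ; shift in goal axes [ -0.8 312.8 251.6]
```

>>> step_arm(rows=[[0, 42, 34, 0, 0, 0], [0, 42, 34, 0, 0, 0], [0, 42, 34, 0, 0, 0], [0, 42, 34, 0, 0, 0], [0, 42, 34, 0, 0, 0], [0, 42, 34, 0, 0, 0], [0, 40, 32, 0, 0, 0], [0, 15, 12, 0, 0, 0]], grip=65)

```text
t: 27.95
eef_pos: [678.7, 102.9, 203.5]
tcp_rot: [-0.501, 1.567, -0.269]
ft_force: [0.4, -0.9, -0.8]
opening: 0.681
```

```bash
python3 go.py 675 100.5 130 13.5;  python3 - <<'E'
from h import *
im=env.read_camera('side')[:,:,::-1]
cv2.imwrite('pics/side14.png',cv2.resize(im[80:280,130:400],None,fx=2.9,fy=2.9,interpolation=cv2.INTER_NEAREST))
im=env.read_camera('top')[:,:,::-1];cv2.imwrite('pics/top14full.png',im)
cv2.imwrite('pics/top14.png',cv2.resize(im[150:260,270:410],None,fx=5,fy=5,interpolation=cv2.INTER_NEAREST))
E
```

```text
p [678.7 102.9 203.5] jaw yaw 13.3 xaxis [ 0.003 -0.001 -1.   ] j [ 0.05  0.61  1.44 -0.    1.09 -0.18] F [ 0.4 -0.9 -0.8] open 64.8 t 27.95
shift in tool axes now [73.5 -1.3 -4.3] turn [-0.003  0.003  0.002] ; shift in goal axes [73.5 -1.4 -4.1]
```

View pics/side14.png

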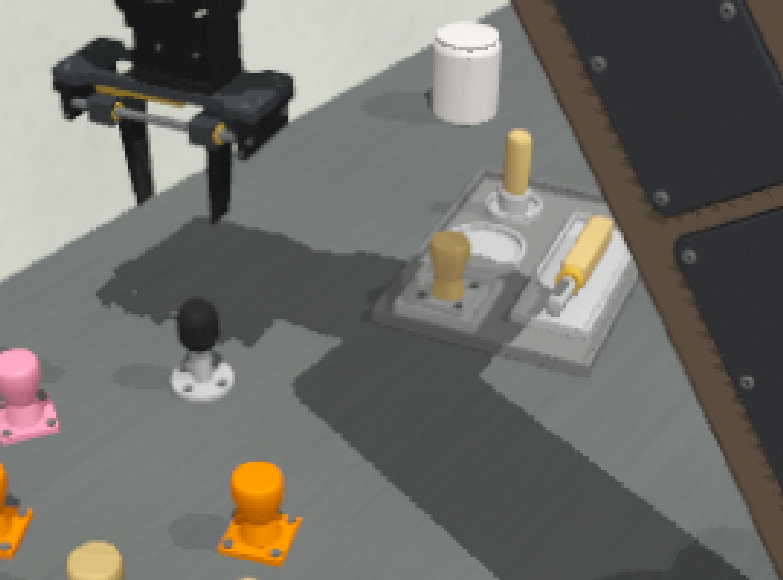

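View pics/top14.png

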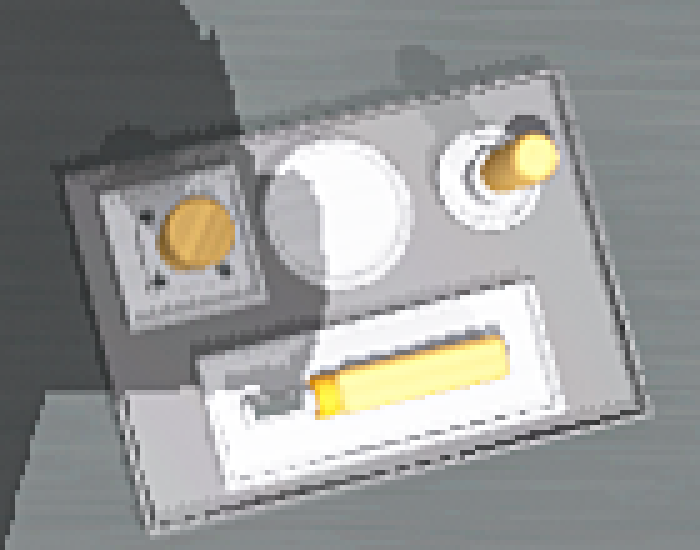

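The knob, the straight handle (top at (533,158) in the top crop) and the trier (lengthwise and centred) all sit well. Now the black handle.

>>> step_arm(rows=[[20, -1, -4, 0, 0.002, 0], [30, 0, 0, 0, 0, 0], [30, 0, 0, 0, 0, 0], [10, 0, 0, 0, 0, 0], [0, 0, 0, 0, 0, 0]])

```text
t: 28.68
eef_pos: [673.4, 92.4, 112.7]
tcp_rot: [-1.233, 1.568, -1.006]
ft_force: [-0.6, 0.3, 0.3]
opening: 0.686
```

```bash
python3 go.py 675.5 100 67 13.5
```

```text
p [673.4  92.4 112.7] jaw yaw 13.0 xaxis [ 0.002 -0.003 -1.   ] j [ 0.04  0.7   1.53 -0.    0.91 -0.18] F [-0.6  0.3  0.3] open 65.2 t 28.68
shift in tool axes now [45.7  7.1  3.7] turn [-0.009  0.001  0.003] ; shift in goal axes [45.7  6.9  3.8]
```

>>> step_arm(rows=[[5, 6, 3, -0.007, 0, 0.003], [15, 1, 0, 0, 0, 0], [15, 0, 0, 0, 0, 0], [5, 0, 0, 0, 0, 0], [0, 0, 0, 0, 0, 0]])

```text
t: 29.3
eef_pos: [675.6, 100.1, 72.1]
tcp_rot: [-0.097, 1.567, 0.138]
ft_force: [-0.5, 0.9, -0.2]
opening: 0.686
```

```bash
python3 go.py 675.5 100 67 13.5
```

```text
p [675.6 100.1  72.1] jaw yaw 13.4 xaxis [ 0.004  0.001 -1.   ] j [ 0.05  0.75  1.55  0.    0.84 -0.18] F [-0.5  0.9 -0.2] open 65.3 t 29.3
shift in tool axes now [ 5.1 -0.1 -0.1] turn [-0.001  0.004  0.   ] ; shift in goal axes [ 5.1 -0.1 -0.1]
```

>>> step_arm(rows=[[4, 0, 0, 0, 0.003, 0], [1, 0, 0, 0, 0, 0], [0, 0, 0, 0, 0, 0]])

```text
t: 29.68
eef_pos: [676.0, 100.1, 67.4]
tcp_rot: [-0.33, 1.569, -0.096]
ft_force: [-0.1, 0.5, -1.2]
opening: 0.684
```

>>> step_arm(rows=[[0, 0, 0, 0, 0, 0], [0, 0, 0, 0, 0, 0], [0, 0, 0, 0, 0, 0], [0, 0, 0, 0, 0, 0], [0, 0, 0, 0, 0, 0]], grip=15)

```text
t: 30.3
eef_pos: [676.0, 100.1, 67.8]
tcp_rot: [-0.303, 1.569, -0.068]
ft_force: [-0.3, 0.5, 0.1]
opening: 0.37
```

```bash
python3 go.py 599.6 -226.4 220 13.5
```

```text
p [676.  100.1  67.8] jaw yaw 13.4 xaxis [ 0.002 -0.    -1.   ] j [ 0.05  0.76  1.55 -0.    0.83 -0.18] F [-0.3  0.5  0.1] open 35.2 t 30.3
shift in tool axes now [-152.3 -299.9 -149.9] turn [-0.001  0.002  0.001] ; shift in goal axes [-152.2 -299.6 -150.5]
```

>>> step_arm(rows=[[-15, 0, 0, 0, 0, 0], [-40, 0, 0, 0, 0, 0], [-50, 0, 0, 0, 0, 0], [-45, 0, 0, 0, 0, 0], [0, -40, -20, 0, 0, 0], [0, -48, -24, 0, 0, 0], [0, -48, -24, 0, 0, 0], [0, -48, -24, 0, 0, 0]])

```text
t: 31.3
eef_pos: [628.2, -101.9, 229.6]
tcp_rot: [-0.373, 1.564, -0.133]
ft_force: [1.1, -0.0, -1.4]
opening: 0.37
```

```bash
python3 go.py 599.6 -226.4 210 13.5
```

```text
p [ 628.2 -101.9  229.6] jaw yaw 13.8 xaxis [ 0.007 -0.001 -1.   ] j [-0.26  0.51  1.55  0.    1.08 -0.51] F [ 1.1 -0.  -1.4] open 35.2 t 31.3
shift in tool axes now [  19.5 -114.   -57.6] turn [0.005 0.006 0.002] ; shift in goal axes [  19.6 -114.4  -56.9]
```

>>> step_arm(rows=[[0, -40, -20, 0, 0, 0], [0, -40, -20, 0.004, 0.005, 0], [0, -18, -10, 0, 0, 0], [20, -8, -4, 0, 0, 0], [20, 0, 0, 0, 0, 0], [0, 0, 0, 0, 0, 0]])

```text
t: 32.05
eef_pos: [598.8, -224.2, 194.1]
tcp_rot: [-0.762, 1.564, -0.53]
ft_force: [0.9, -0.5, -2.3]
opening: 0.37
```

```bash
python3 go.py 599.6 -226.4 130 13.5;  python3 - <<'E'
from h import *
im=env.read_camera('side')[:,:,::-1]
cv2.imwrite('pics/side15.png',cv2.resize(im[80:240,220:400],None,fx=3.7,fy=3.7,interpolation=cv2.INTER_NEAREST))
E
```

```text
p [ 598.8 -224.2  194.1] jaw yaw 13.3 xaxis [ 0.006 -0.004 -1.   ] j [-0.46  0.55  1.58 -0.    1.   -0.69] F [ 0.9 -0.5 -2.3] open 35.1 t 32.05
shift in tool axes now [64.1 -2.  -0. ] turn [-0.003  0.005  0.005] ; shift in goal axes [64.1 -2.3  0.3]
```

View pics/side15.png

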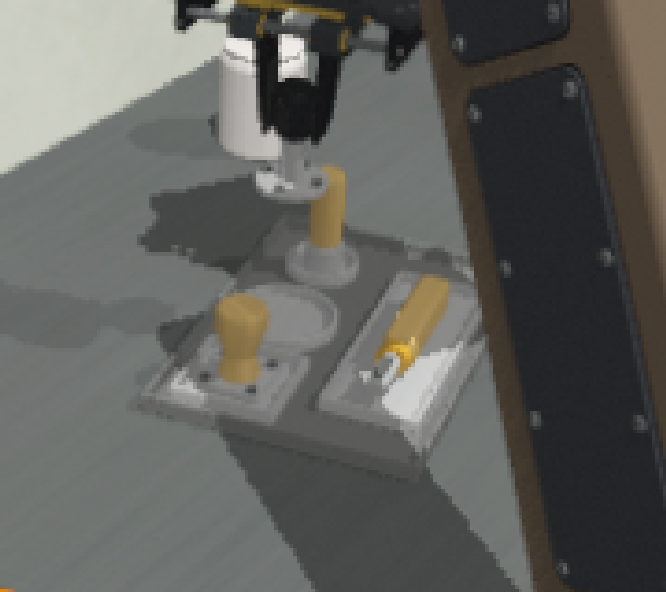

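>>> step_arm(rows=[[25, -2, 0, 0, 0.003, 0.003], [30, 0, 0, 0, 0, 0], [15, 0, 0, 0, 0, 0], [5, 0, 0, 0, 0, 0], [0, 0, 0, 0, 0, 0]])

```text
t: 32.72
eef_pos: [603.3, -225.7, 124.6]
tcp_rot: [-0.68, 1.558, -0.444]
ft_force: [0.0, 0.6, -1.9]
opening: 0.367
```

```bash
python3 go.py 599.6 -226.4 74 13.5
```

```text
p [ 603.3 -225.7  124.6] jaw yaw 13.5 xaxis [ 0.012 -0.006 -1.   ] j [-0.46  0.64  1.63  0.    0.86 -0.7 ] F [ 0.   0.6 -1.9] open 34.9 t 32.73
shift in tool axes now [50.5  0.6 -4.3] turn [-0.     0.01   0.008] ; shift in goal axes [50.6  0.1 -3.8]
```

>>> step_arm(rows=[[15, 0, -3, 0, 0.008, 0.006], [15, 0, -1, 0, 0.002, 0.002], [8, 0, 0, 0, 0, 0], [0, 0, 0, 0, 0, 0]])

```text
t: 33.22
eef_pos: [599.7, -227.0, 85.0]
tcp_rot: [-0.815, 1.57, -0.58]
ft_force: [-0.8, -0.3, -2.3]
opening: 0.364
```

```bash
python3 go.py 599.6 -226.4 74 13.5
```

```text
p [ 599.7 -227.    85. ] jaw yaw 13.5 xaxis [ 0.001 -0.    -1.   ] j [-0.46  0.69  1.65 -0.    0.8  -0.7 ] F [-0.8 -0.3 -2.3] open 34.6 t 33.23
shift in tool axes now [11.   0.6  0.1] turn [-0.     0.     0.001] ; shift in goal axes [11.   0.6  0.1]
```

>>> step_arm(rows=[[5, 0, 0, 0, 0, 0], [3, 0, 0, 0, 0, 0], [2, 0, 0, 0, 0, 0], [0, 0, 0, 0, 0, 0]])

```text
t: 33.72
eef_pos: [600.0, -227.2, 74.9]
tcp_rot: [-0.733, 1.569, -0.498]
ft_force: [0.1, 0.2, -1.4]
opening: 0.37
```

>>> step_arm(rows=[[1, 0, 0, 0, 0, 0]])

```text
t: 33.85
eef_pos: [600.1, -227.2, 74.1]
tcp_rot: [-0.732, 1.569, -0.496]
ft_force: [-0.6, -0.5, -0.6]
opening: 0.366
```

>>> step_arm(rows=[[1, 0, 0, 0, 0, 0]])

```text
t: 33.98
eef_pos: [600.2, -227.3, 73.7]
tcp_rot: [-0.807, 1.568, -0.572]
ft_force: [-4.2, 0.1, 9.9]
opening: 0.373
```

>>> step_arm(rows=[[0, 0, 0, 0, 0, 0], [0, 0, 0, 0, 0, 0], [0, 0, 0, 0, 0, 0], [0, 0, 0, 0, 0, 0], [-20, 0, 0, 0, 0, 0], [-45, 0, 0, 0, 0, 0], [-50, 0, 0, 0, 0, 0], [-50, 0, 0, 0, 0, 0]], grip=58)

```text
t: 34.98
eef_pos: [598.9, -226.7, 239.4]
tcp_rot: [2.474, 1.566, 2.709]
ft_force: [0.1, -0.7, 0.6]
opening: 0.608
```

>>> step_arm(rows=[[0, 55, 0, 0, 0, 0], [0, 55, 0, 0, 0, 0], [0, 55, 0, 0, 0, 0], [0, 55, 0, 0, 0, 0], [0, 40, 0, 0, 0, 0], [0, 0, 0, 0, 0, 0]])

```text
t: 35.72
eef_pos: [537.4, 32.4, 244.0]
tcp_rot: [-0.451, 1.566, -0.217]
ft_force: [0.2, -0.5, -0.4]
opening: 0.609
```

```bash
python3 go.py;  python3 - <<'E'
from h import *
im=env.read_camera('side')[:,:,::-1];cv2.imwrite('pics/side16f.png',im)
cv2.imwrite('pics/side16.png',cv2.resize(im[80:330,100:400],None,fx=2.4,fy=2.4,interpolation=cv2.INTER_NEAREST))
im=env.read_camera('top')[:,:,::-1];cv2.imwrite('pics/top16f.png',im)
cv2.imwrite('pics/top16.png',cv2.resize(im[150:260,270:410],None,fx=5,fy=5,interpolation=cv2.INTER_NEAREST))
E
```

```text
p [537.4  32.4 244. ] jaw yaw 13.4 xaxis [ 0.005 -0.001 -1.   ] j [-0.06  0.36  1.77 -0.    1.01 -0.3 ] F [ 0.2 -0.5 -0.4] open 57.9 t 35.73
```

View pics/side16.png

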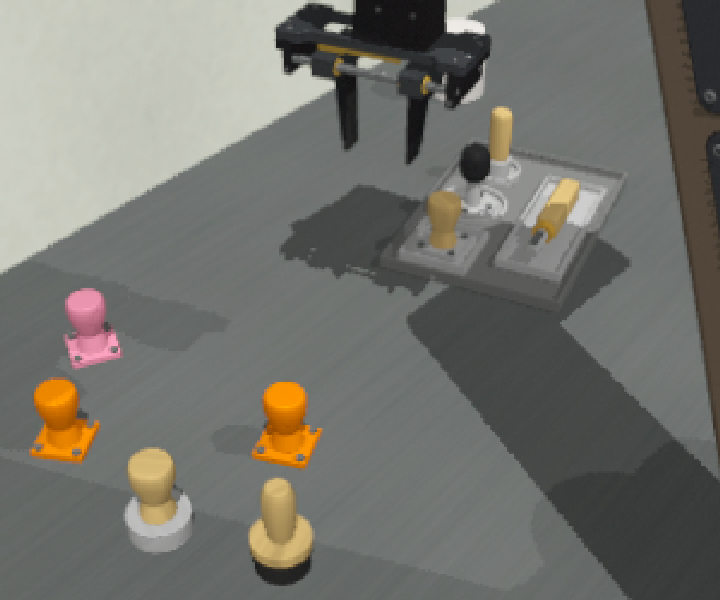

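View pics/top16.png

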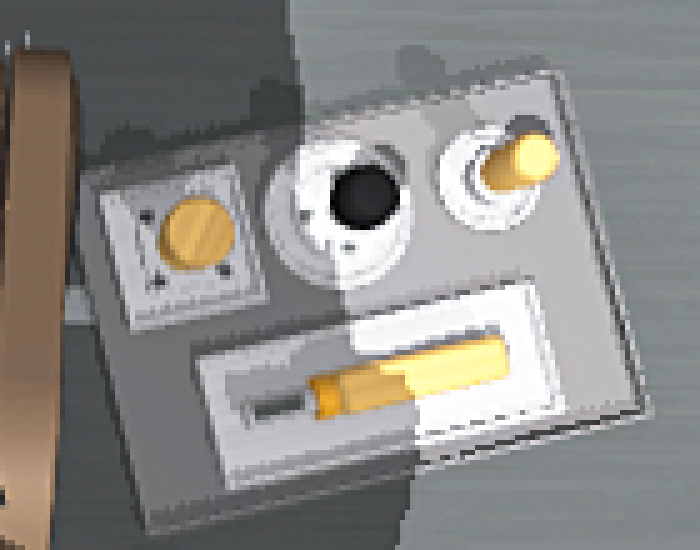

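All four fittings are in place. I'll check the numbers before handing in.

```bash
python3 - <<'E'
from h import *
f=lambda a:np.array(a,float)/5+[270-.4,150-.4]
D={'sq':(578.2,-136.4),'lg':(599.6,-226.4),'sm':(621.4,-316.2)}
for n,d,p,z in(('knob','sq',[197.5,233],62),('door','lg',[366,196],70),('gate','sm',[534,158],84)):
    X=plane('top',f([p]),z)[0];print(n,X.round(1),np.round(np.hypot(*(X[:2]-D[d])),1))
e=plane('top',f([[506,354]]),36)[0];t=plane('top',f([[243,411]]),14)[0]
dr=(t-e)[:2];L=np.hypot(*dr);o=e[:2]+dr/L*70;print('trier',L.round(1),o.round(1),'off',np.hypot(*(o-[500.4,-250.2])).round(1),'yaw',np.degrees(np.arctan2(dr[1],dr[0])).round(1),'want 103.5')
a=cv2.imread('pics/side0.png').astype(int)
b=cv2.imread('pics/side16f.png').astype(int)
def wood(im):
    h=cv2.cvtColor(im.astype(np.uint8),cv2.COLOR_BGR2HSV);m=((h[...,0]>14)&(h[...,0]<28)&(h[...,1]>70)&(h[...,2]>90)).astype(np.uint8)
    n,l,s,c=cv2.connectedComponentsWithStats(m);return [(c[i].round(1).tolist(),s[i,4]) for i in range(1,n) if s[i,4]>100 and c[i,1]>260]
print(wood(a),wood(b))
E
```

```text
knob [ 580.  -136.6   62. ] 1.8
door [ 601.2 -228.2   70. ] 2.4
gate [ 621.9 -317.8   84. ] 1.6
trier 149.3 [ 502.4 -247.2] off 3.6 yaw 103.0 want 103.5
[([163.3, 280.9], np.int32(506)), ([216.1, 299.6], np.int32(710)), ([10.8, 322.8], np.int32(979)), ([463.3, 336.3], np.int32(1643))] [([163.3, 281.0], np.int32(500)), ([216.1, 299.7], np.int32(710)), ([12.8, 321.8], np.int32(1181)), ([470.6, 310.8], np.int32(242))]
```

Every check is within tolerance, and the tamper and brush haven't moved. Handing in.

```bash
python3 -c "
from cell import env
print(env.job_done(), env.state()['t'])"
```

```text
the job is handed in; nothing more can be done
the job is handed in; nothing more can be done
```

I picked up the four fittings one at a time, placed them in the service tray and handed the job in after about 36 s on the robot's clock. The hand-in gives no verdict, so these are my own last measurements from the top camera:

| Fitting | Where it sits | Distance from centre | Limit |
|---|---|---|---|
| Waisted knob | square dish | 1.8 mm | 17 mm |
| Straight handle | small round dish | 1.6 mm | 14 mm |
| Black-topped handle | large round dish | 2.4 mm | 15 mm |
| Trier | trough, lengthwise | 3.6 mm | 30 mm |

- **Seating:** each piece made contact at the height expected for its dish or trough floor before I released it, and all stood upright or lay flat in the last pictures. The trier was 0.5° off the trough's length.
- **Tamper and brush:** they stand where they were, shifted by no more than 0.1 px in the side view. The gripper was open and well clear of everything.
- **Disagreements:** the side camera read about 2 px off from the top camera and the robot. That bias was nearly the same for the held straight handle and its dish, so I went by the top camera. The trier's length also measured 149 mm in the last picture instead of 153 mm, because I picked its end points by eye.

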